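# Weigh the leftover wax, tip it into the melting pot, nest the moulds

### The job

Clear down the candle bench: put every wax bar lying on the bench onto the weighing tray while it stands on the scale, then lift the loaded tray by its handle, tip all the bars off it into the melting pot (never put a bar into the pot with the fingers) and set the empty tray back level on the middle of the scale's platform. Also nest the three pillar moulds upright in one another, the middle one right down in the large one and the small one right down in the middle one. Leave the mug, the candle and the ribbon reel where they are.

Things in the scene. Friction and masses are not known exactly. Their poses are not given: they have to be found in the camera images.
- wax1: Wax bar, cream: a loose block 62 (its x) by 34 (its y) by 24 mm (its z) with slightly rounded edges, 45 g; at the start it lies flat on the bench on its 62 x 34 face, if it is there at all (between 3 and 5 of the five bars are there; the state gives None for an absent one). Origin at its centre.
- wax2: Wax bar, dark red: a loose block 62 (its x) by 34 (its y) by 24 mm (its z) with slightly rounded edges, 45 g; at the start it lies flat on the bench on its 62 x 34 face, if it is there at all (between 3 and 5 of the five bars are there; the state gives None for an absent one). Origin at its centre.
- wax3: Wax bar, green: a loose block 62 (its x) by 34 (its y) by 24 mm (its z) with slightly rounded edges, 45 g; at the start it lies flat on the bench on its 62 x 34 face, if it is there at all (between 3 and 5 of the five bars are there; the state gives None for an absent one). Origin at its centre.
- wax4: Wax bar, amber: a loose block 62 (its x) by 34 (its y) by 24 mm (its z) with slightly rounded edges, 45 g; at the start it lies flat on the bench on its 62 x 34 face, if it is there at all (between 3 and 5 of the five bars are there; the state gives None for an absent one). Origin at its centre.
- wax5: Wax bar, mauve: a loose block 62 (its x) by 34 (its y) by 24 mm (its z) with slightly rounded edges, 45 g; at the start it lies flat on the bench on its 62 x 34 face, if it is there at all (between 3 and 5 of the five bars are there; the state gives None for an absent one). Origin at its centre.
- tray: Weighing tray: loose blue scoop tray, 160 g, empty on the scale at first. Origin under the middle of its 180 (x) by 140 mm (y) pan. Floor 4 mm; side walls and back wall (-x) 4 mm thick, tops 24 mm up; front (+x) end open, no lip, at first turned to the robot within about 30 degrees. Orange handle behind the back wall. Bars slide on it from a slope of 25 to 38 degrees; 48 empties it.
- tray_handle (a point): Grip point on the tray's orange handle, 130 mm behind (-x) and 52 mm above the tray's origin; tray's axes. An upright plate 12 mm thick (x), 60 mm wide (y), from 4 to 72 mm above the underside, 34 mm clear of the back wall but for a low bridge (14 mm high, 30 mm wide). Grip it across its thickness from above, about 50 N.
- tray_lip (a point): Middle of the top edge of the tray's open front end, 90 mm ahead of (+x) and 4 mm above the tray's origin.
- scale: The bench scale, fixed: a grey base with a steel platform 190 (its x) by 170 mm (its y) whose top is 40 mm above the bench. Origin on the bench under the platform's centre. The tray's underside rests on the platform; the handle overhangs.
- pot: The melting pot, fixed: an open round stainless steel vessel, outer radius 100 mm, wall 5 mm, rim 85 mm above the bench, inner floor 12 mm above the bench. A grey control box, 55 mm high, is built on at its +x side and reaches 136 mm from the pot's axis. Origin on the bench on the pot's axis.
- mould_l: The large pillar mould: a loose open aluminium cylinder, closed at the bottom, outer diameter 90 mm, 70 mm tall, wall 3 mm, bottom 4 mm, 140 g. Origin at the centre of its underside, z up its axis.
- mould_m: The middle pillar mould: like the large one but outer diameter 68 mm, 100 mm tall, wall 3 mm, bottom 4 mm, 110 g. Origin at the centre of its underside, z up its axis. It fits inside the large mould with about 7 mm of play all round and then stands 34 mm out of it.
- mould_s: The small pillar mould: outer diameter 48 mm, 130 mm tall, wall 2.5 mm, bottom 4 mm, 80 g. Origin at the centre of its underside, z up its axis. It fits inside the middle mould with about 7 mm of play all round and then stands 34 mm out of it.
- mug: White mug, 80 mm wide without its handle, 92 mm tall, loose; stays where it is. Origin under its centre.
- candle: Finished cream candle with a red band, 80 mm in diameter, 85 mm tall, loose; stays where it is. Origin under its centre.
- ribbon: Reel of red ribbon with white cheeks, lying flat, 90 mm in diameter, 26 mm high, loose; stays where it is. Origin under its centre.

How it is judged (in metres and radians):
On the way, in this order (a step that is already met when the one before it is completed fails the run):
1. every wax bar lies on the tray while the tray stands on the scale (horizontal distance between tray and scale below 0.045 m and angle between tray's own z axis and vertical below 0.06 rad and height (world z) of tray below 0.046 m and x of wax1 in the frame of tray between -0.09 and 0.1 m and y of wax1 in the frame of tray between -0.07 and 0.07 m and z of wax1 in the frame of tray between 0.008 and 0.08 m and x of wax2 in the frame of tray between -0.09 and 0.1 m and y of wax2 in the frame of tray between -0.07 and 0.07 m and z of wax2 in the frame of tray between 0.008 and 0.08 m and x of wax3 in the frame of tray between -0.09 and 0.1 m and y of wax3 in the frame of tray between -0.07 and 0.07 m and z of wax3 in the frame of tray between 0.008 and 0.08 m and x of wax4 in the frame of tray between -0.09 and 0.1 m and y of wax4 in the frame of tray between -0.07 and 0.07 m and z of wax4 in the frame of tray between 0.008 and 0.08 m and x of wax5 in the frame of tray between -0.09 and 0.1 m and y of wax5 in the frame of tray between -0.07 and 0.07 m and z of wax5 in the frame of tray between 0.008 and 0.08 m), for 0.3 s.
2. the tray is lifted off the scale with every bar on it (height (world z) of tray above 0.07 m and x of wax1 in the frame of tray between -0.09 and 0.1 m and y of wax1 in the frame of tray between -0.07 and 0.07 m and z of wax1 in the frame of tray between 0.008 and 0.08 m and x of wax2 in the frame of tray between -0.09 and 0.1 m and y of wax2 in the frame of tray between -0.07 and 0.07 m and z of wax2 in the frame of tray between 0.008 and 0.08 m and x of wax3 in the frame of tray between -0.09 and 0.1 m and y of wax3 in the frame of tray between -0.07 and 0.07 m and z of wax3 in the frame of tray between 0.008 and 0.08 m and x of wax4 in the frame of tray between -0.09 and 0.1 m and y of wax4 in the frame of tray between -0.07 and 0.07 m and z of wax4 in the frame of tray between 0.008 and 0.08 m and x of wax5 in the frame of tray between -0.09 and 0.1 m and y of wax5 in the frame of tray between -0.07 and 0.07 m and z of wax5 in the frame of tray between 0.008 and 0.08 m), for 0.2 s.
3. the tray is tipped (more than 20 degrees) with its open end at the pot (angle between tray's own z axis and vertical above 0.35 rad and horizontal distance between tray_lip and pot below 0.15 m).
4. every wax bar is in the melting pot (horizontal distance between each of wax1, wax2, wax3, wax4, wax5 and pot below 0.095 m and height (world z) of each of wax1, wax2, wax3, wax4, wax5 below 0.085 m), for 0.3 s.
5. the tray is back on the scale (horizontal distance between tray and scale below 0.045 m and angle between tray's own z axis and vertical below 0.06 rad and height (world z) of tray below 0.046 m), for 0.3 s.
At the end, for the whole second after the job is handed in: Every bar present is in the pot (centre within 95 mm of its axis, below the rim); tray level (0.06 rad) on the scale within 45 mm of its centre; middle mould upright (0.08 rad) on the bottom of the large, small on the bottom of the middle (axes within 14 mm, under 10 mm up); all at rest (all of step 4 and all of step 5 and horizontal distance between mould_m and mould_l below 0.014 m and z of mould_m in the frame of mould_l between 0 and 0.01 m and angle between each of mould_m, mould_l, mould_s, mould_m's own z axis and vertical below 0.08 rad and horizontal distance between mould_s and mould_m below 0.014 m and z of mould_s in the frame of mould_m between 0 and 0.01 m and linear speed of each of wax1, wax2, wax3, wax4, wax5, tray, mould_l, mould_m, mould_s below 0.03 m/s); the robot touches nothing.
It fails at once if a bystander (mug, candle or ribbon reel) is moved more than 30 mm (distance of any of mug, candle, ribbon from where it was at the start of the episode above 0.03 m).
It fails at once if the fingers put a wax bar into the melting pot instead of tipping it in (carrying it high across is fine) ((contact force between the fingers and wax1 above 1 N and horizontal distance between wax1 and pot below 0.095 m and height (world z) of wax1 below 0.11 m) or (contact force between the fingers and wax2 above 1 N and horizontal distance between wax2 and pot below 0.095 m and height (world z) of wax2 below 0.11 m) or (contact force between the fingers and wax3 above 1 N and horizontal distance between wax3 and pot below 0.095 m and height (world z) of wax3 below 0.11 m) or (contact force between the fingers and wax4 above 1 N and horizontal distance between wax4 and pot below 0.095 m and height (world z) of wax4 below 0.11 m) or (contact force between the fingers and wax5 above 1 N and horizontal distance between wax5 and pot below 0.095 m and height (world z) of wax5 below 0.11 m)).
Of wax1, wax2, wax3, wax4, wax5 only 3 to 5 are there at a start; the rules pass over those that are not, and their reading is None.
At some moment in a run one of wax1, wax2, wax3, wax4, wax5, mould_l may be knocked a few centimetres aside while the robot is not near it.
It also fails if it takes over 210 s, if anything falls off the work surface, if the arm or the gripper's body presses on something with over 40 N, if the wrist force passes 120 N, or if a joint passes its speed limit or range.

### The arm

A 6-joint arm with a two-finger parallel gripper is mounted at the origin on the work surface. World frame = base frame: x ahead of the robot, y to its left, z up, the work surface at z = 0. Lengths are in mm, angles in rad, forces in N, time in s.
With the tool pointing down it reaches from about 300 to 775 mm from the base axis. Payload 14.6 kg.
Tool frame: the origin (TCP) lies at the very end of the fingers, on their centre line; the grasp point (between the pads) lies 19 mm behind it; z points along the fingers, y is the line along which they close (so a half turn about z gives the same grasp; the last joint's range is limited). The gripper opens to 94 mm and grips with 3 to 60 N. Pads are 16 mm wide; open, the fingers measure 119 mm over their backs; the gripper's body (75 mm by 177 mm) begins 78 mm behind the grasp point.
Start: joints at [1.246, 0.3, 1.521, -0, 1.321, -0.067], TCP at [140.222, 531.815, 205.446] pointing down, gripper open.
Joint ranges: [-3.03, 3.03], [-0.79, 2.21], [0.23, 2.52], [-1.04, 4.18], [0, 3.07], [-2.55, 2.55]. Speed limits (rad/s): [2.22, 2.22, 2.57, 3.14, 3.14, 3.14].

### API

Orientations are given as a unit quaternion [w, x, y, z].
In Python, from workcell import robot, read_camera, camera_info, look_for, tip_of gives the robot as it stands.
- The arm moves only by the tool send_rows, never from a script. Its argument "increments" is a list of rows, each an object of numbers: "tx", "ty", "tz": the shift along the tool's x, y, z in m; "ax", "ay", "az": the turn, a rotation vector about the tool's x, y, z in degrees; "jaw": the finger opening in m, from 0 to 0.094. A call has 1 to 5 rows; each row is the pose to reach, as a shift and turn from the pose commanded when the call began, along the tool's axes at that moment; what a row does not reach only later rows make up. A row lasts 1/8 s, in which the tool goes at most 62.5 mm and 10.7 degrees, less where a joint would pass 70% of its speed; a pose out of reach is approached as far as the arm can. A call with a gripper value outside its range is refused whole. The fingers move at their own pace and stop on an object; "squeeze" is the grip in N (left out, the last holds). Time passes only in rows, so rows that repeat a pose let the fingers close. It gives the time, the measured TCP pose, the force, the opening and the grip force at its end, in the units of the state.
- robot.read_state(): the state, without advancing time (a new reading comes with each control period).
- read_camera(name): name is "scene" or "side" or "wrist"; returns (picture, depth): 400x640x3 uint8, blue, green, red; 400x640 float32, mm along the optical axis (not along the pixel's ray), 0 where there is no reading.
- camera_info(name): a dict with "fovy" (degrees; the focal length in pixels is half the picture's height over the tangent of half this angle, whatever the lens; pixels are square), "cx", "cy" (the principal point, pixels), "R" (3x3) and "t" (3): a world point X has camera coordinates R X + t; the wrist camera has in their place "T_tool_cam" (4x4, takes a point from camera to tool coordinates, whose origin is the TCP and whose axes are the flange's). Camera axes: x right, y down, z forward; pixel columns grow to the right and rows downward; lengths in mm; the calibration is good to about 2 mm. A picture is of the moment at which its call begins: read the wrist's pose just before it. camera_info takes no time and is no camera call.
- robot.close_job(): hands the job in; it is judged then, once.
Trained networks look in the newest picture that a camera, given by its name, has taken for a name from the list of things; names that differ only in an ending like _2 or _b are one class to them, and where a whole thing is asked for, a point or a joint stands for the part that bears it (a point fixed in the world has none). Each returns a list of dicts, best first, with "score" (0 to 1); they miss things now and then, are a little off and sometimes report something else, mostly with a low value. They report only what shows in the picture. A call takes as long as a camera call.
- look_for(camera, query): "at" ([x, y, z] in mm, in world coordinates, good to about 4 mm: the middle of the surface that is visible of it).
- tip_of(camera, query): "at" ([x, y, z] in mm, in world coordinates, good to about 4 mm: a listed point, or the origin of a listed thing).
The state is a dict: "clock": time; "joint_pos": joint angles; "joint_vel": joint speeds; "joint_torque": joint torques, N m; "tcp_pos": TCP position; "tool_rot": TCP orientation; "force": force on the tool from outside, world axes, zero at the start; "torque": the same for the moment, N m; "gripper_width": finger opening in mm; "grasp_force": force on a finger pad.
Only numpy, scipy, OpenCV 4.12 (cv2) and the standard library are available. Lean on these libraries where they do the work, as an engineer would, in place of code of your own. Each camera call takes 0.05 s, during which the arm holds its last target. There are 200 camera calls.

## Working session

There is one attempt and no reset: what is moved stays moved. The work goes in short steps, Python scripts to look and compute and a tool call to move; the robot and the scene stay as the last step left them, time stands still between calls to the robot, and variables do not carry over. Pictures are saved under pics/ and viewed, at most 14 in all, crops included, and the job is handed in when it is done.

Besides the shell and the picture viewer there is one more tool, called after "Emit:" in YAML: its name, and indented under it one key for each argument. send_rows: Moves the arm, as the interface text tells. Its arguments: {"type":"object","properties":{"increments":{"type":"array","items":{"type":"object","properties":{"tx":{"type":"number"},"ty":{"type":"number"},"tz":{"type":"number"},"ax":{"type":"number"},"ay":{"type":"number"},"az":{"type":"number"},"jaw":{"type":"number"}}}},"squeeze":{"type":"number"}},"required":["increments"]}

```bash
mkdir -p pics; ls; cat > h.py <<'E'
import numpy as np, cv2
from workcell import robot, read_camera, camera_info, look_for, tip_of
def snap(n):
    im,d=read_camera(n); return im,d
def cloud(n,d,st=None):
    c=camera_info(n); h,w=d.shape; f=h/2/np.tan(np.radians(c['fovy'])/2)
    u,v=np.meshgrid(np.arange(w),np.arange(h))
    P=np.stack([(u-c['cx'])*d/f,(v-c['cy'])*d/f,d],-1)
    if 'R' in c: return (P-np.array(c['t']).ravel())@np.array(c['R'])
    T=np.array(c['T_tool_cam']); P=P@T[:3,:3].T+T[:3,3]
    return P@R(st['tool_rot']).T+np.array(st['tcp_pos'])
def R(q):
    from scipy.spatial.transform import Rotation as Ro
    return Ro.from_quat([q[1],q[2],q[3],q[0]]).as_matrix()
E
python3 - <<'E'
from h import *
s=robot.read_state(); print({k:np.round(v,3).tolist() for k,v in s.items()})
print(R(s['tool_rot']).round(3))
for n in ('scene','side'):
    im,d=snap(n); cv2.imwrite(f'pics/{n}0.png',im); np.save(n,d)
    for q in ['wax1','wax2','wax3','wax4','wax5','tray','tray_handle','tray_lip','scale','pot','mould_l','mould_m','mould_s','mug','candle','ribbon']:
        r=tip_of(n,q); print(n,q,[(np.round(x['at']).tolist(),round(x['score'],2)) for x in r[:2]])
    c=camera_info(n); print((-np.array(c['R']).T@np.array(c['t']).ravel()).round())
print(camera_info('wrist'))
E
```

```text
pics
{'clock': 0.0, 'joint_pos': [1.246, 0.3, 1.522, 0.0, 1.321, -0.067], 'joint_vel': [-0.0, 0.001, 0.001, -0.001, -0.0, -0.0], 'joint_torque': [-0.0, -53.181, -35.274, 0.071, 0.024, -0.0], 'tcp_pos': [140.126, 531.579, 204.896], 'tool_rot': [-0.0, 0.129, 0.992, -0.001], 'force': [0.295, -0.407, -0.327], 'torque': [-0.012, -0.009, -0.017], 'grasp_force': 0.0, 'gripper_width': 94.19}
[[-0.967  0.255 -0.   ]
 [ 0.255  0.967 -0.001]
 [ 0.    -0.001 -1.   ]]
scene wax1 [([428.0, -247.0, 7.0], 0.76), ([422.0, -355.0, 10.0], 0.73)]
scene wax2 [([428.0, -247.0, 7.0], 0.76), ([422.0, -355.0, 10.0], 0.73)]
scene wax3 [([428.0, -247.0, 7.0], 0.76), ([422.0, -355.0, 10.0], 0.73)]
scene wax4 [([428.0, -247.0, 7.0], 0.76), ([422.0, -355.0, 10.0], 0.73)]
scene wax5 [([428.0, -247.0, 7.0], 0.76), ([422.0, -355.0, 10.0], 0.73)]
scene tray [([509.0, 325.0, 40.0], 0.84), ([468.0, -478.0, -0.0], 0.75)]
scene tray_handle [([634.0, 289.0, 91.0], 0.64)]
scene tray_lip [([422.0, 346.0, 41.0], 0.9), ([648.0, -218.0, -1.0], 0.71)]
scene scale []
scene pot [([428.0, -250.0, 11.0], 0.7), ([488.0, 14.0, -1.0],
[... 1158 characters left out ...]
1.0], 0.77)]
side mould_s [([652.0, -214.0, 2.0], 0.77), ([623.0, -327.0, -1.0], 0.77)]
side mug [([616.0, -460.0, -4.0], 0.81), ([632.0, 289.0, 92.0], 0.33)]
side candle [([690.0, 150.0, 1.0], 0.64)]
side ribbon [([472.0, -477.0, -3.0], 0.63)]
[  79. -696.  757.]
{'fovy': 58.450663955546716, 'cx': 320.7205282947464, 'cy': 197.60875315627564, 'T_tool_cam': array([[ 1.78188963e-03, -9.58920602e-01, -2.83669006e-01,
         8.29623081e+01],
       [ 9.99997845e-01,  1.40647027e-03,  1.52710544e-03,
        -2.79167801e-01],
       [-1.06540084e-03, -2.83671115e-01,  9.58921041e-01,
        -1.80329616e+02],
       [ 0.00000000e+00,  0.00000000e+00,  0.00000000e+00,
         1.00000000e+00]])}
```

View pics/scene0.png

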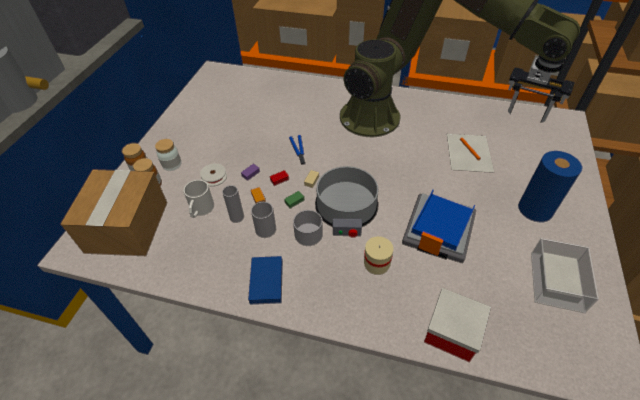

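View pics/side0.png

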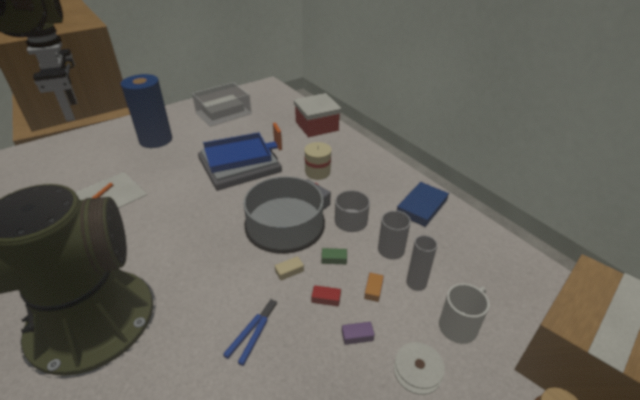

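```bash
cat > wax.py <<'E'
from h import *
def blobs(n,im,d,st=None):
    P=cloud(n,d,st)
    # top faces of things 24 mm high
    m=((P[...,2]>17)&(P[...,2]<31)&(d>0)&(P[...,0]>250)&(P[...,0]<760)&(abs(P[...,1])<560)).astype(np.uint8)
    m=cv2.morphologyEx(m,cv2.MORPH_OPEN,np.ones((3,3)))
    k,l,s,c=cv2.connectedComponentsWithStats(m)
    out=[]
    for i in range(1,k):
        if s[i,4]<60: continue
        q=P[l==i]; r=cv2.minAreaRect(q[:,:2].astype(np.float32)); b=im[l==i].mean(0)
        box=cv2.boxPoints(r); e=[box[1]-box[0],box[2]-box[1]]; e=max(e,key=np.linalg.norm)
        out.append((np.round(r[0]).tolist(),np.round(sorted(r[1])).tolist(),round(float(np.degrees(np.arctan2(e[1],e[0]))%180)),round(float(np.median(q[:,2])),1),np.round(b).tolist(),c[i].round().tolist()))
    return out
E
python3 - <<'E'
from wax import *
for n in ('scene','side'):
    print(n)
    for b in blobs(n,cv2.imread(f'pics/{n}0.png'),np.load(n+'.npy')): print(*b)
E
```

```text
scene
[473.0, -474.0] [85.0, 89.0] 24 25.9 [146.0, 159.0, 165.0] [213.0, 172.0]
[429.0, -354.0] [38.0, 62.0] 151 23.7 [109.0, 71.0, 97.0] [250.0, 170.0]
[432.0, -242.0] [37.0, 61.0] 134 23.7 [14.0, 12.0, 137.0] [279.0, 176.0]
[407.0, -130.0] [34.0, 64.0] 172 23.6 [107.0, 152.0, 171.0] [311.0, 177.0]
[531.0, -285.0] [33.0, 66.0] 39 23.9 [18.0, 103.0, 166.0] [258.0, 195.0]
[516.0, -159.0] [38.0, 62.0] 141 24.0 [59.0, 99.0, 64.0] [294.0, 198.0]
[602.0, 240.0] [14.0, 49.0] 79 26.8 [66.0, 66.0, 70.0] [411.0, 242.0]
[618.0, 365.0] [30.0, 81.0] 101 26.3 [64.0, 64.0, 66.0] [453.0, 255.0]
side
[563.0, 220.0] [16.0, 77.0] 172 25.7 [68.0, 69.0, 70.0] [269.0, 169.0]
[474.0, 232.0] [16.0, 95.0] 173 25.7 [68.0, 68.0, 69.0] [241.0, 177.0]
[505.0, 94.0] [24.0, 118.0] 166 23.8 [68.0, 70.0, 69.0] [275.0, 197.0]
[573.0, 40.0] [7.0, 58.0] 109 25.6 [66.0, 68.0, 68.0] [306.0, 198.0]
[660.0, -55.0] [20.0, 62.0] 132 24.3 [72.0, 74.0, 76.0] [352.0, 205.0]
[608.0, -106.0] [16.0, 63.0] 134 23.9 [71.0, 74.0, 75.0] [349.0, 224.0]
[470.0, -84.0] [12.0, 82.0] 171 23.4 [68.0, 71.0, 71.0] [299.0, 242.0]
[404.0, -43.0] [10.0, 71.0] 123 24.5 [68.0, 71.0, 71.0] [269.0, 242.0]
[514.0, -164.0] [36.0, 60.0] 142 24.8 [76.0, 100.0, 82.0] [334.0, 254.0]
[630.0, -238.0] [15.0, 51.0] 133 24.0 [71.0, 73.0, 75.0] [391.0, 251.0]
[406.0, -135.0] [36.0, 62.0] 171 24.9 [109.0, 135.0, 145.0] [289.0, 266.0]
[530.0, -288.0] [34.0, 62.0] 39 25.1 [67.0, 105.0, 142.0] [374.0, 284.0]
[430.0, -246.0] [35.0, 62.0] 135 24.7 [59.0, 62.0, 124.0] [326.0, 293.0]
[642.0, -447.0] [11.0, 45.0] 114 24.6 [86.0, 91.0, 93.0] [465.0, 308.0]
[427.0, -356.0] [36.0, 62.0] 154 24.8 [108.0, 87.0, 103.0] [358.0, 330.0]
[585.0, -476.0] [19.0, 66.0] 121 24.1 [85.0, 90.0, 92.0] [457.0, 333.0]
[473.0, -479.0] [89.0, 90.0] 20 26.9 [132.0, 141.0, 142.0] [420.0, 365.0]
```

Scene view: all five bars lie between the pot (347,195) and the reel (213,172). The moulds are at (307,228), (263,219) and (233,204), and the tray is on the scale at (440,222). Next I'll fit the mould rims and write a move planner.

```bash
cat >> h.py <<'E'
from scipy.spatial.transform import Rotation as Ro
import math
def rim(n,d,xy,H,rad,st=None):
    from scipy.optimize import least_squares
    P=cloud(n,d,st); m=(d>0)&(abs(P[...,2]-H)<4)&(np.hypot(P[...,0]-xy[0],P[...,1]-xy[1])<rad+16)
    q=P[m][:,:2]
    s=least_squares(lambda c:np.hypot(*(q-c).T)-(rad-1.5),xy,loss='soft_l1',f_scale=1.5)
    return s.x.round(1),len(q),round(float(np.median(abs(s.fun))),2)
def plan(start,wps):
    """start, wps: (x,y,z,yaw deg) tool pointing down; prints one call per waypoint (rows in mm/deg)"""
    p=np.array(start,float)
    for w in wps:
        w=np.array(w,float); a=math.radians(p[3]); d=w-p
        c=math.cos(a),math.sin(a)
        print(w, 'tx %.0f ty %.0f tz %.0f az %.0f   rows>=%d'%(c[0]*d[0]+c[1]*d[1], c[1]*d[0]-c[0]*d[1], -d[2], -d[3], max(np.ceil(np.linalg.norm(d[:3])/62.5),np.ceil(abs(d[3])/10.7))))
        p=w
E
python3 - <<'E'
from h import *
for n in ('scene','side'):
    d=np.load(n+'.npy')
    for xy,H,r in (((637,-79),70,45),((652,-214),100,34),((624,-329),130,24),((486,13),85,100),((690,149),85,40)): print(n,H,*rim(n,d,xy,H,r))
    P=cloud(n,d); im=cv2.imread(f'pics/{n}0.png').astype(int)
    m=(d>0)&(P[...,0]>300)&(P[...,1]>100)&(P[...,1]<480)&(P[...,0]<760)
    blue=m&(im[...,0]>im[...,2]+60)&(abs(P[...,2]-44)<5); q=P[blue][:,:2]; print('floor',cv2.minAreaRect(q.astype(np.float32)),q.mean(0))
    org=m&(im[...,2]>im[...,0]+60)&(P[...,2]>90)&(P[...,0]<680); q=P[org]; print('handle',q.shape,cv2.minAreaRect(q[:,:2].astype(np.float32)),np.percentile(q[:,2],95))
    sc=m&(abs(P[...,2]-40)<2)&(abs(im[...,0]-im[...,2])<40); q=P[sc][:,:2]; print('platform',cv2.minAreaRect(q.astype(np.float32)))
plan((140,532,205,165.2),[(652,-214,250,90)])
E
```

```text
scene 70 [635.5 -76.6] 114 1.0
scene 100 [ 650.  -215.8] 73 0.96
scene 130 [ 625.4 -325.6] 50 1.07
scene 85 [484.6  13.3] 288 1.88
scene 85 [688.1 151. ] 510 9.59
floor ((504.97259521484375, 321.24261474609375), (139.29574584960938, 179.31985473632812), 75.05175018310547) [501.67479288 327.0300265 ]
handle (172, 3) ((647.006591796875, 219.33489990234375), (33.208404541015625, 199.7506866455078), 9.219990730285645) 114.51318820814643
platform ((565.97314453125, 262.0725402832031), (313.746826171875, 314.2263488769531), 3.4782214164733887)
side 70 [635.  -80.2] 181 1.01
side 100 [ 649.2 -219.2] 169 0.93
side 130 [ 624.6 -329.3] 124 0.9
side 85 [484.    9.4] 533 1.7
side 85 [690.6 148.3] 331 8.44
floor ((511.2287902832031, 336.21075439453125), (102.8543930053711, 169.5933074951172), 75.05549621582031) [509.00240751 333.77237885]
handle (36, 3) ((633.3351440429688, 287.3432922363281), (52.37617874145508, 8.236603736877441), 76.46540069580078) 115.43836967040465
platform ((508.37060546875, 215.57205200195312), (220.3080596923828, 404.70721435546875), 37.025699615478516)
[ 652. -214.  250.   90.] tx -686 ty -590 tz -45 az 75   rows>=15
```

Emit:
send_rows:
  increments:
    - {"az": 10,"tz": -0.045}
    - {"az": 20,"tz": -0.045}
    - {"az": 30,"tz": -0.045}
    - {"az": 40,"tz": -0.045}
    - {"az": 50,"tz": -0.045}

```text
$.increments[0]: bad value
```

Emit:
send_rows:
  increments:
    - {"az": 10}
    - {"az": 20}
    - {"az": 25}
    - {"az": 25}
    - {"az": 25}

```text
$.increments[0]: bad value
```

Emit:
send_rows:
  increments:
    - {"tx": 0,"ty": 0,"tz": -0.045,"ax": 0,"ay": 0,"az": 10,"jaw": 0.094}
    - {"tx": 0,"ty": 0,"tz": -0.045,"ax": 0,"ay": 0,"az": 20,"jaw": 0.094}
    - {"tx": 0,"ty": 0,"tz": -0.045,"ax": 0,"ay": 0,"az": 30,"jaw": 0.094}
    - {"tx": 0,"ty": 0,"tz": -0.045,"ax": 0,"ay": 0,"az": 40,"jaw": 0.094}
    - {"tx": 0,"ty": 0,"tz": -0.045,"ax": 0,"ay": 0,"az": 50,"jaw": 0.094}

```text
clock: 2.33
tcp_pos: [140.2, 531.8, 250.5]
tool_rot: [-0.0, 0.538, 0.843, -0.0]
force: [-0.3, -0.0, 0.6]
gripper_width: 94.3
grasp_force: 0.0
```

Emit:
send_rows:
  increments:
    - {"az": 10,"jaw": 0.094}
    - {"az": 20,"jaw": 0.094}
    - {"az": 25.2,"jaw": 0.094}

```text
$.increments[0]: bad value
```

Emit:
send_rows:
  increments:
    - {"tx": -0.06,"ty": 0.01,"tz": 0,"ax": 0,"ay": 0,"az": 5,"jaw": 0.094}
    - {"tx": -0.12,"ty": 0.02,"tz": 0,"ax": 0,"ay": 0,"az": 10,"jaw": 0.094}
    - {"tx": -0.18,"ty": 0.03,"tz": 0,"ax": 0,"ay": 0,"az": 15,"jaw": 0.094}
    - {"tx": -0.24,"ty": 0.04,"tz": 0,"ax": 0,"ay": 0,"az": 20,"jaw": 0.094}
    - {"tx": -0.296,"ty": 0.049,"tz": 0,"ax": 0,"ay": 0,"az": 25.2,"jaw": 0.094}

```text
clock: 2.95
tcp_pos: [311.5, 283.2, 250.7]
tool_rot: [0.0, 0.708, 0.706, 0.0]
force: [0.8, 0.6, -0.4]
gripper_width: 94.0
grasp_force: 0.0
```

Emit:
send_rows:
  increments:
    - {"tx": -0.05,"ty": 0.034,"tz": 0,"ax": 0,"ay": 0,"az": 0,"jaw": 0.094}
    - {"tx": -0.1,"ty": 0.068,"tz": 0,"ax": 0,"ay": 0,"az": 0,"jaw": 0.094}
    - {"tx": -0.15,"ty": 0.102,"tz": 0,"ax": 0,"ay": 0,"az": 0,"jaw": 0.094}
    - {"tx": -0.2,"ty": 0.136,"tz": 0,"ax": 0,"ay": 0,"az": 0,"jaw": 0.094}
    - {"tx": -0.25,"ty": 0.17,"tz": 0,"ax": 0,"ay": 0,"az": 0,"jaw": 0.094}

```text
clock: 3.58
tcp_pos: [481.7, 33.1, 250.7]
tool_rot: [0.0, 0.707, 0.707, 0.0]
force: [0.2, 0.4, -0.5]
gripper_width: 94.3
grasp_force: 0.0
```

Emit:
send_rows:
  increments:
    - {"tx": -0.05,"ty": 0.034,"tz": 0,"ax": 0,"ay": 0,"az": 0,"jaw": 0.094}
    - {"tx": -0.1,"ty": 0.068,"tz": 0,"ax": 0,"ay": 0,"az": 0,"jaw": 0.094}
    - {"tx": -0.15,"ty": 0.102,"tz": 0,"ax": 0,"ay": 0,"az": 0,"jaw": 0.094}
    - {"tx": -0.2,"ty": 0.136,"tz": 0,"ax": 0,"ay": 0,"az": 0,"jaw": 0.094}
    - {"tx": -0.25,"ty": 0.17,"tz": 0,"ax": 0,"ay": 0,"az": 0,"jaw": 0.094}

```text
clock: 4.2
tcp_pos: [651.8, -216.7, 250.5]
tool_rot: [0.0, 0.707, 0.707, 0.0]
force: [1.1, 0.3, 0.1]
gripper_width: 94.0
grasp_force: 0.0
```

```bash
cat > look.py <<'E'
from wax import *
import sys
s=robot.read_state(); print(np.round(s['tcp_pos'],1))
im,d=snap('wrist'); cv2.imwrite(f'pics/{sys.argv[1]}.png',im)
for xy,H,r in (((635,-78),70,45),((650,-217),100,34),((625,-327),130,24)):
    try: print(H,*rim('wrist',d,xy,H,r,s))
    except Exception as e: print(H,'none')
for b in blobs('wrist',im,d,s):
    if 25<b[1][0]<45 and 50<b[1][1]<70: print(*b)
E
python3 look.py w1
```

```text
[ 651.8 -216.7  250.5]
70 [634.3 -78.8] 768 0.82
100 [ 649.1 -217.5] 781 0.82
130 [ 624.7 -327.3] 577 0.59
[407.0, -133.0] [34.0, 63.0] 173 24.7 [120.0, 164.0, 182.0] [97.0, 90.0]
[514.0, -163.0] [35.0, 62.0] 143 24.8 [73.0, 114.0, 79.0] [197.0, 118.0]
[430.0, -245.0] [35.0, 62.0] 135 24.6 [25.0, 25.0, 143.0] [133.0, 189.0]
[531.0, -287.0] [34.0, 62.0] 39 24.6 [44.0, 113.0, 177.0] [222.0, 221.0]
[427.0, -355.0] [35.0, 62.0] 152 24.5 [112.0, 76.0, 101.0] [144.0, 273.0]
```

Emit:
send_rows:
  increments:
    - {"tx": -0.001,"ty": -0.003,"tz": 0.06,"ax": 0,"ay": 0,"az": 0,"jaw": 0.094}
    - {"tx": -0.001,"ty": -0.003,"tz": 0.12,"ax": 0,"ay": 0,"az": 0,"jaw": 0.094}
    - {"tx": -0.001,"ty": -0.003,"tz": 0.16,"ax": 0,"ay": 0,"az": 0,"jaw": 0.094}
    - {"tx": -0.001,"ty": -0.003,"tz": 0.174,"ax": 0,"ay": 0,"az": 0,"jaw": 0.094}
    - {"tx": -0.001,"ty": -0.003,"tz": 0.174,"ax": 0,"ay": 0,"az": 0,"jaw": 0.06}
  squeeze: 20

```text
clock: 4.88
tcp_pos: [648.2, -215.9, 76.8]
tool_rot: [-0.0, 0.707, 0.707, 0.0]
force: [-0.1, -0.5, 1.0]
gripper_width: 87.3
grasp_force: 0.0
```

Emit:
send_rows:
  increments:
    - {"tx": 0,"ty": 0,"tz": 0,"ax": 0,"ay": 0,"az": 0,"jaw": 0.06}
    - {"tx": 0,"ty": 0,"tz": 0,"ax": 0,"ay": 0,"az": 0,"jaw": 0.06}
    - {"tx": 0,"ty": 0,"tz": 0,"ax": 0,"ay": 0,"az": 0,"jaw": 0.06}

```text
clock: 5.25
tcp_pos: [648.6, -216.1, 78.0]
tool_rot: [0.001, 0.707, 0.707, 0.0]
force: [-0.1, 0.6, 6.1]
gripper_width: 66.1
grasp_force: 20.0
```

Emit:
send_rows:
  increments:
    - {"tx": 0,"ty": 0,"tz": -0.03,"ax": 0,"ay": 0,"az": 0,"jaw": 0.06}
    - {"tx": 0,"ty": 0,"tz": -0.07,"ax": 0,"ay": 0,"az": 0,"jaw": 0.06}
    - {"tx": 0,"ty": 0,"tz": -0.1,"ax": 0,"ay": 0,"az": 0,"jaw": 0.06}
    - {"tx": 0.05,"ty": -0.005,"tz": -0.1,"ax": 0,"ay": 0,"az": 0,"jaw": 0.06}
    - {"tx": 0.1,"ty": -0.01,"tz": -0.1,"ax": 0,"ay": 0,"az": 0,"jaw": 0.06}

```text
clock: 5.88
tcp_pos: [637.6, -115.0, 176.9]
tool_rot: [0.0, 0.707, 0.707, 0.0]
force: [0.6, -0.0, -1.3]
gripper_width: 66.0
grasp_force: 20.0
```

Emit:
send_rows:
  increments:
    - {"tx": 0.03,"ty": -0.003,"tz": 0,"ax": 0,"ay": 0,"az": 0,"jaw": 0.06}
    - {"tx": 0.037,"ty": -0.004,"tz": 0,"ax": 0,"ay": 0,"az": 0,"jaw": 0.06}
    - {"tx": 0.037,"ty": -0.004,"tz": 0,"ax": 0,"ay": 0,"az": 0,"jaw": 0.06}

```text
clock: 6.25
tcp_pos: [634.0, -79.2, 176.6]
tool_rot: [0.0, 0.707, 0.707, -0.0]
force: [0.5, -0.1, -0.9]
gripper_width: 65.9
grasp_force: 20.0
```

```bash
python3 - <<'E'
from h import *
s=robot.read_state(); print(np.round(s['tcp_pos'],1),R(s['tool_rot']).round(3).tolist())
im,d=snap('side'); cv2.imwrite('pics/side1.png',cv2.resize(im[100:330,250:500],None,fx=2.4,fy=2.4))
print(rim('side',d,(634,-79),70,45))
P=cloud('side',d); m=(d>0)&(np.hypot(P[...,0]-634,P[...,1]+79)<42)
for z in range(105,185,10):
    q=P[m&(abs(P[...,2]-z)<5)]
    from scipy.optimize import least_squares
    if len(q)>15: print(z,len(q),least_squares(lambda c:np.hypot(*(q[:,:2]-c).T)-34,(634,-79),loss='soft_l1').x.round(1))
E
```

```text
[634.  -79.2 176.6] [[-0.001, 1.0, 0.0], [1.0, 0.001, -0.0], [-0.0, 0.0, -1.0]]
(array([635. , -80.1]), 120, 1.04)
105 76 [635.9 -80.6]
115 85 [636.  -81.1]
125 85 [636.  -81.7]
135 86 [635.6 -81.2]
145 95 [635.8 -81.5]
155 97 [635.5 -81.6]
165 143 [634.9 -82.1]
175 148 [633.5 -81.7]
```

View pics/side1.png

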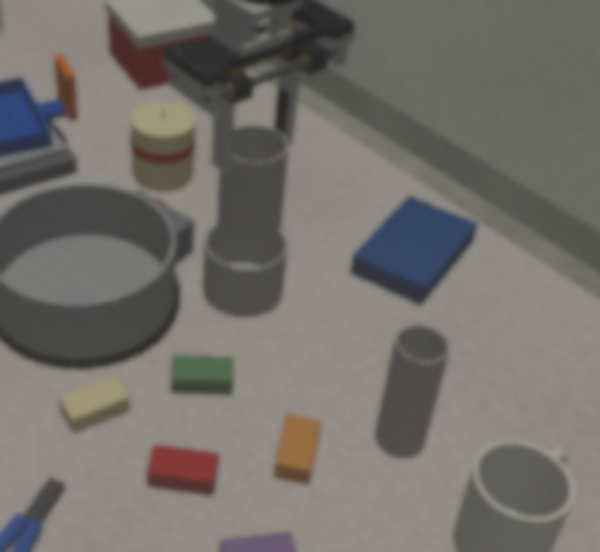

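The middle mould is held upright over the large one (crop ~245,200), centred to about 1–2 mm. Now I lower it.

Emit:
send_rows:
  increments:
    - {"tx": 0.001,"ty": 0,"tz": 0.04,"ax": 0,"ay": 0,"az": 0,"jaw": 0.06}
    - {"tx": 0.001,"ty": 0,"tz": 0.075,"ax": 0,"ay": 0,"az": 0,"jaw": 0.06}
    - {"tx": 0.001,"ty": 0,"tz": 0.09,"ax": 0,"ay": 0,"az": 0,"jaw": 0.06}
    - {"tx": 0.001,"ty": 0,"tz": 0.094,"ax": 0,"ay": 0,"az": 0,"jaw": 0.06}
    - {"tx": 0.001,"ty": 0,"tz": 0.095,"ax": 0,"ay": 0,"az": 0,"jaw": 0.06}

```text
clock: 6.92
tcp_pos: [634.5, -78.3, 82.5]
tool_rot: [0.001, 0.707, 0.707, 0.0]
force: [-0.1, 0.8, -0.3]
gripper_width: 66.4
grasp_force: 20.0
```

Emit:
send_rows:
  increments:
    - {"tx": 0,"ty": 0,"tz": 0,"ax": 0,"ay": 0,"az": 0,"jaw": 0.094}
    - {"tx": 0,"ty": 0,"tz": 0,"ax": 0,"ay": 0,"az": 0,"jaw": 0.094}
    - {"tx": 0,"ty": 0,"tz": 0,"ax": 0,"ay": 0,"az": 0,"jaw": 0.094}
    - {"tx": 0,"ty": 0,"tz": -0.05,"ax": 0,"ay": 0,"az": 0,"jaw": 0.094}
    - {"tx": 0,"ty": 0,"tz": -0.11,"ax": 0,"ay": 0,"az": 0,"jaw": 0.094}

```text
clock: 7.55
tcp_pos: [633.4, -77.8, 192.1]
tool_rot: [-0.001, 0.707, 0.707, -0.001]
force: [0.7, 0.9, 0.5]
gripper_width: 94.0
grasp_force: 0.0
```

Emit:
send_rows:
  increments:
    - {"tx": -0.05,"ty": 0,"tz": -0.06,"ax": 0,"ay": 0,"az": 0,"jaw": 0.094}
    - {"tx": -0.11,"ty": 0,"tz": -0.06,"ax": 0,"ay": 0,"az": 0,"jaw": 0.094}
    - {"tx": -0.17,"ty": 0,"tz": -0.06,"ax": 0,"ay": 0,"az": 0,"jaw": 0.094}
    - {"tx": -0.2,"ty": 0,"tz": -0.06,"ax": 0,"ay": 0,"az": 0,"jaw": 0.094}
    - {"tx": -0.2,"ty": 0,"tz": -0.06,"ax": 0,"ay": 0,"az": 0,"jaw": 0.094}

```text
clock: 8.18
tcp_pos: [633.4, -280.3, 250.9]
tool_rot: [-0.0, 0.708, 0.706, -0.0]
force: [-0.0, 0.0, -0.2]
gripper_width: 94.3
grasp_force: 0.0
```

```bash
sed -i 's/((635,-78),70,45),((650,-217),100,34)/((635,-78),70,45),((635,-78),104,34)/' look.py; python3 look.py w2
```

```text
[ 633.4 -280.3  250.9]
70 [634.  -79.2] 227 0.8
104 [635. -78.] 0 nan
130 [ 624.5 -327.4] 568 0.62
[406.0, -133.0] [34.0, 62.0] 173 24.7 [108.0, 148.0, 164.0] [104.0, 28.0]
[514.0, -163.0] [34.0, 63.0] 142 24.8 [72.0, 110.0, 77.0] [209.0, 58.0]
[430.0, -244.0] [34.0, 63.0] 135 24.6 [24.0, 24.0, 135.0] [141.0, 135.0]
[530.0, -287.0] [34.0, 63.0] 39 24.7 [45.0, 110.0, 170.0] [233.0, 172.0]
[427.0, -355.0] [34.0, 62.0] 153 24.5 [106.0, 72.0, 96.0] [152.0, 226.0]
  return _methods._mean(a, axis=axis, dtype=dtype,
  ret = ret.dtype.type(ret / rcount)
```

Emit:
send_rows:
  increments:
    - {"tx": -0.047,"ty": -0.009,"tz": 0.03,"ax": 0,"ay": 0,"az": 0,"jaw": 0.094}
    - {"tx": -0.047,"ty": -0.009,"tz": 0.09,"ax": 0,"ay": 0,"az": 0,"jaw": 0.094}
    - {"tx": -0.047,"ty": -0.009,"tz": 0.13,"ax": 0,"ay": 0,"az": 0,"jaw": 0.094}
    - {"tx": -0.047,"ty": -0.009,"tz": 0.141,"ax": 0,"ay": 0,"az": 0,"jaw": 0.094}
    - {"tx": -0.047,"ty": -0.009,"tz": 0.141,"ax": 0,"ay": 0,"az": 0,"jaw": 0.04}

```text
clock: 8.85
tcp_pos: [625.7, -324.2, 111.6]
tool_rot: [0.0, 0.707, 0.708, 0.0]
force: [0.4, -0.2, 0.2]
gripper_width: 87.2
grasp_force: 0.0
```

Emit:
send_rows:
  increments:
    - {"tx": 0,"ty": 0,"tz": 0,"ax": 0,"ay": 0,"az": 0,"jaw": 0.04}
    - {"tx": 0,"ty": 0,"tz": 0,"ax": 0,"ay": 0,"az": 0,"jaw": 0.04}
    - {"tx": 0,"ty": 0,"tz": 0,"ax": 0,"ay": 0,"az": 0,"jaw": 0.04}
    - {"tx": 0,"ty": 0,"tz": 0,"ax": 0,"ay": 0,"az": 0,"jaw": 0.04}
    - {"tx": 0,"ty": 0,"tz": -0.04,"ax": 0,"ay": 0,"az": 0,"jaw": 0.04}

```text
clock: 9.48
tcp_pos: [623.8, -324.2, 147.5]
tool_rot: [-0.003, 0.707, 0.707, -0.001]
force: [1.5, -0.3, -1.3]
gripper_width: 46.8
grasp_force: 20.0
```

Emit:
send_rows:
  increments:
    - {"tx": 0,"ty": 0,"tz": -0.05,"ax": 0,"ay": 0,"az": 0,"jaw": 0.04}
    - {"tx": 0.03,"ty": 0.002,"tz": -0.085,"ax": 0,"ay": 0,"az": 0,"jaw": 0.04}
    - {"tx": 0.08,"ty": 0.004,"tz": -0.085,"ax": 0,"ay": 0,"az": 0,"jaw": 0.04}
    - {"tx": 0.13,"ty": 0.006,"tz": -0.085,"ax": 0,"ay": 0,"az": 0,"jaw": 0.04}
    - {"tx": 0.18,"ty": 0.008,"tz": -0.085,"ax": 0,"ay": 0,"az": 0,"jaw": 0.04}

```text
clock: 10.1
tcp_pos: [632.7, -143.4, 235.5]
tool_rot: [-0.0, 0.707, 0.707, -0.0]
force: [2.0, 0.5, 0.1]
gripper_width: 46.5
grasp_force: 20.0
```

```bash
cat > chk.py <<'E'
from h import *
from scipy.optimize import least_squares
s=robot.read_state(); t=s['tcp_pos']; print(np.round(t,1),s['gripper_width'],s['grasp_force'])
for n in ('scene','side'):
    im,d=snap(n); cv2.imwrite(f'pics/{n}2.png',im); P=cloud(n,d)
    print(n,'L',*rim(n,d,(634,-79),70,45)); print('M',*rim(n,d,(634,-79),104,34)); print('S',*rim(n,d,(634,-79),138,24))
    m=(d>0)&(np.hypot(P[...,0]-t[0],P[...,1]-t[1])<32)
    for z in (120,140,160,180,200):
        q=P[m&(abs(P[...,2]-z)<8)]
        if len(q)>15: print(z,len(q),least_squares(lambda c:np.hypot(*(q[:,:2]-c).T)-24,t[:2],loss='soft_l1').x.round(1))
E
python3 chk.py 2>/dev/null
```

```text
[ 632.7 -143.4  235.5] 46.51105802284107 19.99872991698794
scene L [634.1 -76.9] 140 2.55
M [635.5 -78.1] 86 0.94
S [634. -79.] 0 nan
140 54 [ 631.7 -145.6]
160 65 [ 631.6 -145.5]
180 55 [ 631.6 -145.9]
200 64 [ 632.2 -145.4]
side L [635.9 -80. ] 211 3.59
M [635.6 -81.4] 99 1.02
S [634. -79.] 0 nan
140 105 [ 634.7 -140.8]
160 106 [ 634.7 -141.1]
180 118 [ 634.7 -141. ]
200 121 [ 634.8 -141. ]
```

Emit:
send_rows:
  increments:
    - {"tx": 0.05,"ty": 0.002,"tz": 0,"ax": 0,"ay": 0,"az": 0,"jaw": 0.04}
    - {"tx": 0.0635,"ty": 0.0025,"tz": 0,"ax": 0,"ay": 0,"az": 0,"jaw": 0.04}
    - {"tx": 0.0635,"ty": 0.0025,"tz": 0,"ax": 0,"ay": 0,"az": 0,"jaw": 0.04}
    - {"tx": 0.0635,"ty": 0.0025,"tz": 0.04,"ax": 0,"ay": 0,"az": 0,"jaw": 0.04}
    - {"tx": 0.0635,"ty": 0.0025,"tz": 0.08,"ax": 0,"ay": 0,"az": 0,"jaw": 0.04}

```text
clock: 10.82
tcp_pos: [636.2, -82.9, 156.2]
tool_rot: [0.001, 0.707, 0.707, 0.001]
force: [1.0, 2.9, 1.3]
gripper_width: 46.4
grasp_force: 20.0
```

Emit:
send_rows:
  increments:
    - {"tx": 0,"ty": 0,"tz": 0.025,"ax": 0,"ay": 0,"az": 0,"jaw": 0.04}
    - {"tx": 0,"ty": 0,"tz": 0.034,"ax": 0,"ay": 0,"az": 0,"jaw": 0.04}
    - {"tx": 0,"ty": 0,"tz": 0.036,"ax": 0,"ay": 0,"az": 0,"jaw": 0.04}
    - {"tx": 0,"ty": 0,"tz": 0.036,"ax": 0,"ay": 0,"az": 0,"jaw": 0.04}
    - {"tx": 0,"ty": 0,"tz": 0.036,"ax": 0,"ay": 0,"az": 0,"jaw": 0.07}

```text
clock: 11.45
tcp_pos: [635.8, -81.6, 120.5]
tool_rot: [0.001, 0.707, 0.707, 0.0]
force: [-0.0, -0.1, 0.2]
gripper_width: 53.6
grasp_force: 0.0
```

Emit:
send_rows:
  increments:
    - {"tx": 0,"ty": 0,"tz": 0,"ax": 0,"ay": 0,"az": 0,"jaw": 0.08}
    - {"tx": 0,"ty": 0,"tz": 0,"ax": 0,"ay": 0,"az": 0,"jaw": 0.08}
    - {"tx": 0,"ty": 0,"tz": -0.03,"ax": 0,"ay": 0,"az": 0,"jaw": 0.08}
    - {"tx": 0,"ty": 0,"tz": -0.09,"ax": 0,"ay": 0,"az": 0,"jaw": 0.08}
    - {"tx": -0.05,"ty": -0.02,"tz": -0.14,"ax": 0,"ay": 0,"az": 0,"jaw": 0.08}

```text
clock: 12.08
tcp_pos: [619.0, -122.5, 254.6]
tool_rot: [0.001, 0.706, 0.709, 0.001]
force: [-0.1, -1.0, -0.3]
gripper_width: 80.1
grasp_force: 0.0
```

Emit:
send_rows:
  increments:
    - {"tx": -0.04,"ty": -0.04,"tz": 0,"ax": 0,"ay": 0,"az": 5,"jaw": 0.08}
    - {"tx": -0.08,"ty": -0.08,"tz": 0,"ax": 0,"ay": 0,"az": 13,"jaw": 0.08}
    - {"tx": -0.1,"ty": -0.12,"tz": 0,"ax": 0,"ay": 0,"az": 22,"jaw": 0.08}
    - {"tx": -0.1,"ty": -0.13,"tz": 0,"ax": 0,"ay": 0,"az": 32,"jaw": 0.08}
    - {"tx": -0.1,"ty": -0.13,"tz": 0,"ax": 0,"ay": 0,"az": 42,"jaw": 0.08}

```text
clock: 12.7
tcp_pos: [487.8, -224.4, 252.6]
tool_rot: [0.0, 0.915, 0.404, 0.0]
force: [0.5, -0.1, 0.2]
gripper_width: 79.9
grasp_force: 0.0
```

```bash
python3 chk.py 2>/dev/null; python3 look.py w3 2>/dev/null; python3 -c "
from h import *
a=cv2.imread('pics/side2.png')[120:320,220:480]
cv2.imwrite('pics/side2c.png',cv2.resize(a,None,fx=2,fy=2))"
```

```text
[ 487.8 -224.4  252.6] 79.94566548457107 0.0
scene L [635.1 -82.3] 114 2.29
M [634.8 -87.2] 103 2.59
S [635.3 -93.9] 62 1.1
side L [638.3 -83.4] 162 2.2
M [636.7 -90.1] 129 2.02
S [635.6 -96.7] 76 0.88
[ 488.4 -224.1  252.3]
70 [635.7 -83.6] 191 0.77
104 [635. -78.] 0 nan
130 [ 625. -327.] 0 nan
[514.0, -163.0] [34.0, 62.0] 142 24.9 [82.0, 121.0, 88.0] [300.0, 111.0]
[407.0, -132.0] [34.0, 62.0] 173 24.8 [124.0, 168.0, 186.0] [215.0, 154.0]
[530.0, -287.0] [34.0, 62.0] 39 24.7 [44.0, 108.0, 169.0] [382.0, 181.0]
[430.0, -244.0] [34.0, 62.0] 134 24.7 [26.0, 26.0, 141.0] [296.0, 210.0]
[427.0, -355.0] [34.0, 62.0] 152 24.5 [108.0, 73.0, 97.0] [353.0, 272.0]
```

View pics/side2c.png

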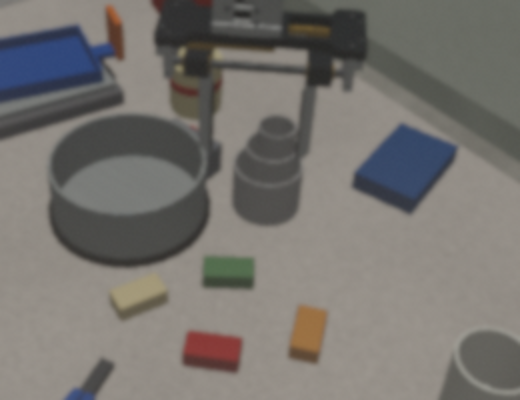

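The stack is nested, with the pieces touching on one side (crop ~270,150). I'll check tilt from rim planes later. Next: the bars.

```bash
python3 - <<'E'
from h import *
plan((488,-224,252.5,48),[(514,-163,120,142),(514,-163,6,142),(514,-163,170,142),(549,280,170,165),(549,280,51,165)])
# tilt
im,d=snap('side'); P=cloud('side',d)
im2,d2=snap('scene'); P2=cloud('scene',d2)
for nm,Q,dd in (('side',P,d),('scene',P2,d2)):
  for c,H,r in (((635,-83),70,45),((636,-88),104,34),((635,-95),138,24)):
    rr=np.hypot(Q[...,0]-c[0],Q[...,1]-c[1]); q=Q[(dd>0)&(abs(Q[...,2]-H)<5)&(abs(rr-r)<5)]
    A=np.c_[q[:,:2]-c,np.ones(len(q))]; s=np.linalg.lstsq(A,q[:,2],rcond=None)[0]; print(nm,H,len(q),s.round(3))
E
```

```text
[ 514. -163.  120.  142.] tx 63 ty -21 tz 132 az -94   rows>=9
[ 514. -163.    6.  142.] tx 0 ty 0 tz 114 az -0   rows>=2
[ 514. -163.  170.  142.] tx 0 ty 0 tz -164 az -0   rows>=3
[549. 280. 170. 165.] tx 245 ty 371 tz -0 az -23   rows>=8
[549. 280.  51. 165.] tx 0 ty 0 tz 119 az -0   rows>=2
side 70 128 [9.0000e-03 8.0000e-03 7.0463e+01]
side 104 111 [9.00000e-03 1.50000e-02 1.03918e+02]
side 138 105 [3.00000e-03 4.00000e-03 1.37087e+02]
scene 70 79 [-6.000e-03  3.000e-03  6.918e+01]
scene 104 59 [-2.10000e-02 -2.00000e-03  1.03219e+02]
scene 138 61 [3.00000e-03 2.50000e-02 1.37176e+02]
```

Emit:
send_rows:
  increments:
    - {"tx": 0.03,"ty": -0.01,"tz": 0.03,"ax": 0,"ay": 0,"az": -10,"jaw": 0.08}
    - {"tx": 0.063,"ty": -0.021,"tz": 0.06,"ax": 0,"ay": 0,"az": -20,"jaw": 0.08}
    - {"tx": 0.063,"ty": -0.021,"tz": 0.09,"ax": 0,"ay": 0,"az": -30,"jaw": 0.08}
    - {"tx": 0.063,"ty": -0.021,"tz": 0.12,"ax": 0,"ay": 0,"az": -40,"jaw": 0.08}
    - {"tx": 0.063,"ty": -0.021,"tz": 0.132,"ax": 0,"ay": 0,"az": -50,"jaw": 0.08}

```text
clock: 13.58
tcp_pos: [514.5, -162.6, 118.1]
tool_rot: [-0.001, 0.652, 0.758, -0.0]
force: [-0.2, -0.8, -0.1]
gripper_width: 80.2
grasp_force: 0.0
```

Emit:
send_rows:
  increments:
    - {"tx": 0,"ty": 0,"tz": 0,"ax": 0,"ay": 0,"az": -10,"jaw": 0.08}
    - {"tx": 0,"ty": 0,"tz": 0,"ax": 0,"ay": 0,"az": -20,"jaw": 0.08}
    - {"tx": 0,"ty": 0,"tz": 0,"ax": 0,"ay": 0,"az": -30,"jaw": 0.08}
    - {"tx": 0,"ty": 0,"tz": 0,"ax": 0,"ay": 0,"az": -40,"jaw": 0.08}
    - {"tx": 0,"ty": 0,"tz": 0,"ax": 0,"ay": 0,"az": -44,"jaw": 0.08}

```text
clock: 14.2
tcp_pos: [515.1, -163.0, 119.9]
tool_rot: [-0.0, 0.322, 0.947, 0.0]
force: [-0.5, -0.0, 0.1]
gripper_width: 79.9
grasp_force: 0.0
```

Emit:
send_rows:
  increments:
    - {"tx": 0,"ty": 0,"tz": 0.05,"ax": 0,"ay": 0,"az": 0,"jaw": 0.08}
    - {"tx": 0,"ty": 0,"tz": 0.1,"ax": 0,"ay": 0,"az": 0,"jaw": 0.08}
    - {"tx": 0,"ty": 0,"tz": 0.113,"ax": 0,"ay": 0,"az": 0,"jaw": 0.08}
    - {"tx": 0,"ty": 0,"tz": 0.114,"ax": 0,"ay": 0,"az": 0,"jaw": 0.08}
    - {"tx": 0,"ty": 0,"tz": 0.114,"ax": 0,"ay": 0,"az": 0,"jaw": 0.025}
  squeeze: 15

```text
clock: 14.82
tcp_pos: [516.0, -163.5, 7.7]
tool_rot: [0.001, 0.325, 0.946, -0.0]
force: [0.8, -0.8, -0.7]
gripper_width: 73.2
grasp_force: 0.0
```

Emit:
send_rows:
  increments:
    - {"tx": 0,"ty": 0,"tz": 0,"ax": 0,"ay": 0,"az": 0,"jaw": 0.025}
    - {"tx": 0,"ty": 0,"tz": 0,"ax": 0,"ay": 0,"az": 0,"jaw": 0.025}
    - {"tx": 0,"ty": 0,"tz": 0,"ax": 0,"ay": 0,"az": 0,"jaw": 0.025}
    - {"tx": 0,"ty": 0,"tz": 0,"ax": 0,"ay": 0,"az": 0,"jaw": 0.025}
    - {"tx": 0,"ty": 0,"tz": -0.05,"ax": 0,"ay": 0,"az": 0,"jaw": 0.025}

```text
clock: 15.45
tcp_pos: [513.1, -162.4, 53.7]
tool_rot: [-0.003, 0.325, 0.946, 0.0]
force: [0.9, 0.1, -0.1]
gripper_width: 34.2
grasp_force: 15.0
```

Emit:
send_rows:
  increments:
    - {"tx": 0,"ty": 0,"tz": -0.06,"ax": 0,"ay": 0,"az": 0,"jaw": 0.025}
    - {"tx": 0,"ty": 0,"tz": -0.115,"ax": 0,"ay": 0,"az": 0,"jaw": 0.025}
    - {"tx": 0.03,"ty": 0.046,"tz": -0.115,"ax": 0,"ay": 0,"az": 0,"jaw": 0.025}
    - {"tx": 0.06,"ty": 0.092,"tz": -0.115,"ax": 0,"ay": 0,"az": 0,"jaw": 0.025}
    - {"tx": 0.09,"ty": 0.138,"tz": -0.115,"ax": 0,"ay": 0,"az": 0,"jaw": 0.025}

```text
clock: 16.08
tcp_pos: [528.8, 2.6, 171.1]
tool_rot: [0.0, 0.326, 0.946, 0.0]
force: [0.2, -0.7, -1.2]
gripper_width: 34.0
grasp_force: 15.0
```

Emit:
send_rows:
  increments:
    - {"tx": 0.03,"ty": 0.046,"tz": -0.02,"ax": 0,"ay": 0,"az": -5,"jaw": 0.025}
    - {"tx": 0.06,"ty": 0.092,"tz": -0.04,"ax": 0,"ay": 0,"az": -10,"jaw": 0.025}
    - {"tx": 0.09,"ty": 0.138,"tz": -0.06,"ax": 0,"ay": 0,"az": -15,"jaw": 0.025}
    - {"tx": 0.12,"ty": 0.184,"tz": -0.06,"ax": 0,"ay": 0,"az": -20,"jaw": 0.025}
    - {"tx": 0.155,"ty": 0.233,"tz": -0.06,"ax": 0,"ay": 0,"az": -23,"jaw": 0.025}

```text
clock: 16.7
tcp_pos: [550.1, 281.8, 231.2]
tool_rot: [0.0, 0.129, 0.992, 0.0]
force: [0.8, 0.2, 0.2]
gripper_width: 34.1
grasp_force: 15.0
```

```bash
python3 - <<'E'
from h import *
import time
s=robot.read_state(); print(np.round(s['tcp_pos'],1))
im,d=snap('wrist'); cv2.imwrite('pics/w4.png',im); P=cloud('wrist',d,s); im=im.astype(int)
m=(d>0)&(P[...,1]>150)
for lo,hi in ((60,68),(41,48)):
    b=m&(im[...,0]>im[...,2]+40)&(P[...,2]>lo)&(P[...,2]<hi); q=P[b]; r=cv2.minAreaRect(q[:,:2].astype(np.float32)); print(lo,len(q),r,np.median(q[:,2]))
o=m&(im[...,2]>im[...,0]+50)&(P[...,2]>85)&(P[...,2]<125); q=P[o]; print(len(q),cv2.minAreaRect(q[:,:2].astype(np.float32)) if len(q) else '',q[:,2].max() if len(q) else '')
for n in ('tray','tray_handle','tray_lip'): print(n,[(np.round(x['at']),x['score']) for x in tip_of('wrist',n)[:1]])
E
```

```text
[550.1 281.8 231.2]
60 2264 ((509.0601501464844, 322.7652587890625), (140.52194213867188, 179.58370971679688), 75.1296157836914) 64.97209702051535
41 22656 ((508.0496826171875, 325.2481384277344), (150.112548828125, 176.13510131835938), 75.21984100341797) 45.124484181812235
0  
tray [(array([637., -83.,   1.]), 0.48)]
tray_handle []
tray_lip [(array([426., 349.,  43.]), 0.75)]
```

View pics/w4.png

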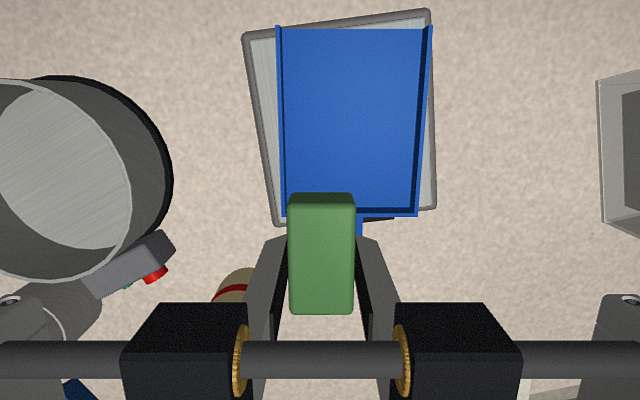

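The tray is well defined, at (509,323) with yaw 165. The green bar is held square above slot A.

Emit:
send_rows:
  increments:
    - {"tx": 0,"ty": 0,"tz": 0.06,"ax": 0,"ay": 0,"az": 0,"jaw": 0.025}
    - {"tx": 0,"ty": 0,"tz": 0.12,"ax": 0,"ay": 0,"az": 0,"jaw": 0.025}
    - {"tx": 0,"ty": 0,"tz": 0.165,"ax": 0,"ay": 0,"az": 0,"jaw": 0.025}
    - {"tx": 0,"ty": 0,"tz": 0.178,"ax": 0,"ay": 0,"az": 0,"jaw": 0.025}
    - {"tx": 0,"ty": 0,"tz": 0.179,"ax": 0,"ay": 0,"az": 0,"jaw": 0.025}

```text
clock: 17.52
tcp_pos: [550.7, 279.5, 52.8]
tool_rot: [0.0, 0.131, 0.991, 0.0]
force: [-0.4, -0.6, -0.3]
gripper_width: 33.9
grasp_force: 15.0
```

Emit:
send_rows:
  increments:
    - {"tx": 0,"ty": 0,"tz": 0,"ax": 0,"ay": 0,"az": 0,"jaw": 0.042}
    - {"tx": 0,"ty": 0,"tz": 0,"ax": 0,"ay": 0,"az": 0,"jaw": 0.042}
    - {"tx": 0,"ty": 0,"tz": 0,"ax": 0,"ay": 0,"az": 0,"jaw": 0.042}
    - {"tx": 0,"ty": 0,"tz": -0.04,"ax": 0,"ay": 0,"az": 0,"jaw": 0.042}
    - {"tx": 0,"ty": 0,"tz": -0.1,"ax": 0,"ay": 0,"az": 0,"jaw": 0.08}

```text
clock: 18.15
tcp_pos: [549.3, 279.8, 152.1]
tool_rot: [-0.001, 0.13, 0.991, -0.001]
force: [0.7, 0.6, -0.1]
gripper_width: 48.9
grasp_force: 0.0
```

Emit:
send_rows:
  increments:
    - {"tx": 0,"ty": 0,"tz": -0.05,"ax": 0,"ay": 0,"az": 0,"jaw": 0.08}
    - {"tx": 0,"ty": 0,"tz": -0.08,"ax": 0,"ay": 0,"az": 0,"jaw": 0.08}
    - {"tx": 0,"ty": 0,"tz": -0.08,"ax": 0,"ay": 0,"az": 0,"jaw": 0.08}

```text
clock: 18.52
tcp_pos: [550.7, 280.4, 234.5]
tool_rot: [0.002, 0.13, 0.991, 0.001]
force: [0.5, 1.2, -1.0]
gripper_width: 77.7
grasp_force: 0.0
```

```bash
cat > tl.py <<'E'
from wax import *
# bars in tray frame and on the bench, using scene + side
def bars(n,im,d,st=None):
    P=cloud(n,d,st)
    o=np.array([509,322.8]); a=np.radians(165.1); X=np.array([np.cos(a),np.sin(a)]); Y=np.array([-X[1],X[0]])
    q=P[...,:2]-o; u=q@X; v=q@Y; h=P[...,2]-40
    m=((d>0)&(abs(u)<95)&(abs(v)<64)&(h>20)&(h<60)).astype(np.uint8)
    i=im.astype(int); sat=(i.max(-1)-i.min(-1)>25)&~((i[...,0]>i[...,2]+50))
    hsv=cv2.cvtColor(im,cv2.COLOR_BGR2HSV); 
    m=m*sat.astype(np.uint8)
    lab=(hsv[...,0]//12).astype(int)
    out=[]
    k,l,s,c=cv2.connectedComponentsWithStats(cv2.morphologyEx(m,cv2.MORPH_OPEN,np.ones((3,3))))
    for j in range(1,k):
        if s[j,4]>40:
            M=l==j; r=cv2.minAreaRect(np.c_[u[M],v[M]].astype(np.float32)); out.append((np.round(r[0]).tolist(),np.round(r[1]).tolist(),round(r[2]),round(float(np.median(h[M])),1),im[M].mean(0).round().tolist()))
    return out
if __name__=='__main__':
    s=robot.read_state(); print(np.round(s['tcp_pos'],1))
    for n in ('scene','side','wrist'):
        im,d=snap(n); cv2.imwrite(f'pics/t_{n}.png',im)
        for b in bars(n,im,d,s): print(n,'tray',*b)
        if n!='wrist':
            for b in blobs(n,im,d):
                if 25<b[1][0]<45 and 50<b[1][1]<70 and max(b[4])-min(b[4])>30: print(n,*b)
E
python3 tl.py; python3 -c "
from h import *
plan((550,281,230,165),[(430,-244,150,134),(430,-244,6,134),(430,-244,170,134),(565,338.5,230,165)])"
```

```text
[550.7 280.4 234.5]
scene tray [-51.0, 29.0] [65.0, 34.0] 0 28.6 [65.0, 106.0, 67.0]
scene [381.0, -265.0] [40.0, 62.0] 135 23.8 [16.0, 14.0, 142.0] [277.0, 166.0]
scene [428.0, -352.0] [37.0, 64.0] 154 23.5 [115.0, 75.0, 102.0] [250.0, 170.0]
scene [409.0, -129.0] [34.0, 64.0] 173 24.9 [115.0, 164.0, 184.0] [311.0, 177.0]
scene [533.0, -284.0] [34.0, 65.0] 40 24.0 [17.0, 106.0, 172.0] [258.0, 195.0]
side [406.0, -134.0] [35.0, 62.0] 171 24.9 [107.0, 133.0, 143.0] [289.0, 266.0]
side [531.0, -287.0] [34.0, 64.0] 39 24.8 [68.0, 104.0, 140.0] [374.0, 284.0]
side [381.0, -269.0] [36.0, 62.0] 133 24.8 [58.0, 61.0, 123.0] [314.0, 311.0]
wrist tray [-52.0, 29.0] [33.0, 61.0] 89 32.6 [96.0, 144.0, 103.0]
[ 430. -244.  150.  134.] tx -20 ty -538 tz 80 az 31   rows>=9
[ 430. -244.    6.  134.] tx 0 ty 0 tz 144 az -0   rows>=3
[ 430. -244.  170.  134.] tx 0 ty 0 tz -164 az -0   rows>=3
[565.  338.5 230.  165. ] tx 325 ty 502 tz -60 az -31   rows>=10
```

Slot A holds green. The red bar was knocked to (380,-267), as the task warned could happen. Next is cream.

```bash
python3 -c "
from h import *
plan((550,280.5,232,165),[(407,-133,120,172),(407,-133,6,172),(407,-133,120,172),(565,338.5,200,165),(565,338.5,51,165)])"
```

```text
[ 407. -133.  120.  172.] tx 31 ty -436 tz 112 az -7   rows>=8
[ 407. -133.    6.  172.] tx 0 ty 0 tz 114 az -0   rows>=2
[ 407. -133.  120.  172.] tx 0 ty 0 tz -114 az -0   rows>=2
[565.  338.5 200.  165. ] tx -91 ty 489 tz -80 az 7   rows>=9
[565.  338.5  51.  165. ] tx 0 ty 0 tz 149 az -0   rows>=3
```

Emit:
send_rows:
  increments:
    - {"tx": 0.004,"ty": -0.055,"tz": 0,"ax": 0,"ay": 0,"az": 0,"jaw": 0.08}
    - {"tx": 0.008,"ty": -0.11,"tz": 0,"ax": 0,"ay": 0,"az": 0,"jaw": 0.08}
    - {"tx": 0.012,"ty": -0.165,"tz": 0,"ax": 0,"ay": 0,"az": 0,"jaw": 0.08}
    - {"tx": 0.016,"ty": -0.22,"tz": 0,"ax": 0,"ay": 0,"az": 0,"jaw": 0.08}
    - {"tx": 0.02,"ty": -0.275,"tz": 0,"ax": 0,"ay": 0,"az": 0,"jaw": 0.08}

```text
clock: 19.3
tcp_pos: [458.4, 18.1, 230.7]
tool_rot: [-0.001, 0.13, 0.991, -0.0]
force: [0.9, -0.6, -0.1]
gripper_width: 79.9
grasp_force: 0.0
```

Emit:
send_rows:
  increments:
    - {"tx": 0.004,"ty": -0.05,"tz": 0,"ax": 0,"ay": 0,"az": 0,"jaw": 0.08}
    - {"tx": 0.008,"ty": -0.1,"tz": 0.03,"ax": 0,"ay": 0,"az": -2,"jaw": 0.08}
    - {"tx": 0.01,"ty": -0.14,"tz": 0.07,"ax": 0,"ay": 0,"az": -4,"jaw": 0.08}
    - {"tx": 0.011,"ty": -0.161,"tz": 0.112,"ax": 0,"ay": 0,"az": -7,"jaw": 0.08}
    - {"tx": 0.011,"ty": -0.161,"tz": 0.112,"ax": 0,"ay": 0,"az": -7,"jaw": 0.08}

```text
clock: 19.92
tcp_pos: [405.4, -133.1, 117.2]
tool_rot: [-0.003, 0.071, 0.997, 0.001]
force: [0.4, -0.3, -0.3]
gripper_width: 80.1
grasp_force: 0.0
```

Emit:
send_rows:
  increments:
    - {"tx": 0,"ty": 0,"tz": 0.05,"ax": 0,"ay": 0,"az": 0,"jaw": 0.08}
    - {"tx": 0,"ty": 0,"tz": 0.1,"ax": 0,"ay": 0,"az": 0,"jaw": 0.08}
    - {"tx": 0,"ty": 0,"tz": 0.113,"ax": 0,"ay": 0,"az": 0,"jaw": 0.08}
    - {"tx": 0,"ty": 0,"tz": 0.114,"ax": 0,"ay": 0,"az": 0,"jaw": 0.08}
    - {"tx": 0,"ty": 0,"tz": 0.114,"ax": 0,"ay": 0,"az": 0,"jaw": 0.025}

```text
clock: 20.55
tcp_pos: [408.7, -133.3, 7.7]
tool_rot: [0.001, 0.069, 0.998, -0.0]
force: [-0.3, -0.1, -0.1]
gripper_width: 73.3
grasp_force: 0.0
```

Emit:
send_rows:
  increments:
    - {"tx": 0,"ty": 0,"tz": 0,"ax": 0,"ay": 0,"az": 0,"jaw": 0.025}
    - {"tx": 0,"ty": 0,"tz": 0,"ax": 0,"ay": 0,"az": 0,"jaw": 0.025}
    - {"tx": 0,"ty": 0,"tz": 0,"ax": 0,"ay": 0,"az": 0,"jaw": 0.025}
    - {"tx": 0,"ty": 0,"tz": 0,"ax": 0,"ay": 0,"az": 0,"jaw": 0.025}
    - {"tx": 0,"ty": 0,"tz": -0.05,"ax": 0,"ay": 0,"az": 0,"jaw": 0.025}

```text
clock: 21.18
tcp_pos: [405.8, -132.4, 54.3]
tool_rot: [-0.003, 0.07, 0.998, 0.001]
force: [0.5, 0.2, -0.7]
gripper_width: 34.3
grasp_force: 15.0
```

Emit:
send_rows:
  increments:
    - {"tx": 0,"ty": 0,"tz": -0.06,"ax": 0,"ay": 0,"az": 0,"jaw": 0.025}
    - {"tx": 0,"ty": 0,"tz": -0.12,"ax": 0,"ay": 0,"az": 0,"jaw": 0.025}
    - {"tx": -0.01,"ty": 0.05,"tz": -0.15,"ax": 0,"ay": 0,"az": 0,"jaw": 0.025}
    - {"tx": -0.02,"ty": 0.1,"tz": -0.15,"ax": 0,"ay": 0,"az": 0,"jaw": 0.025}
    - {"tx": -0.03,"ty": 0.16,"tz": -0.15,"ax": 0,"ay": 0,"az": 0,"jaw": 0.025}

```text
clock: 21.8
tcp_pos: [459.8, 22.5, 206.5]
tool_rot: [0.001, 0.07, 0.998, -0.0]
force: [0.6, -1.3, -1.0]
gripper_width: 34.0
grasp_force: 15.0
```

Emit:
send_rows:
  increments:
    - {"tx": -0.01,"ty": 0.06,"tz": 0,"ax": 0,"ay": 0,"az": 0,"jaw": 0.025}
    - {"tx": -0.02,"ty": 0.12,"tz": 0,"ax": 0,"ay": 0,"az": 2,"jaw": 0.025}
    - {"tx": -0.03,"ty": 0.18,"tz": 0,"ax": 0,"ay": 0,"az": 4,"jaw": 0.025}
    - {"tx": -0.045,"ty": 0.24,"tz": 0,"ax": 0,"ay": 0,"az": 6,"jaw": 0.025}
    - {"tx": -0.055,"ty": 0.295,"tz": 0,"ax": 0,"ay": 0,"az": 7,"jaw": 0.025}

```text
clock: 22.42
tcp_pos: [555.1, 307.8, 205.6]
tool_rot: [-0.0, 0.131, 0.991, -0.0]
force: [-1.3, -0.3, -0.5]
gripper_width: 33.7
grasp_force: 15.0
```

Emit:
send_rows:
  increments:
    - {"tx": -0.002,"ty": 0.032,"tz": 0.0,"ax": 0,"ay": 0,"az": 0,"jaw": 0.025}
    - {"tx": -0.002,"ty": 0.032,"tz": 0.06,"ax": 0,"ay": 0,"az": 0,"jaw": 0.025}
    - {"tx": -0.002,"ty": 0.032,"tz": 0.12,"ax": 0,"ay": 0,"az": 0,"jaw": 0.025}
    - {"tx": -0.002,"ty": 0.032,"tz": 0.15,"ax": 0,"ay": 0,"az": 0,"jaw": 0.025}
    - {"tx": -0.002,"ty": 0.032,"tz": 0.154,"ax": 0,"ay": 0,"az": 0,"jaw": 0.025}

```text
clock: 23.05
tcp_pos: [564.3, 335.7, 50.1]
tool_rot: [-0.001, 0.13, 0.991, -0.001]
force: [-0.6, -0.4, 0.0]
gripper_width: 33.8
grasp_force: 15.0
```

Emit:
send_rows:
  increments:
    - {"tx": 0,"ty": 0,"tz": 0,"ax": 0,"ay": 0,"az": 0,"jaw": 0.025}
    - {"tx": 0,"ty": 0,"tz": 0,"ax": 0,"ay": 0,"az": 0,"jaw": 0.042}
    - {"tx": 0,"ty": 0,"tz": 0,"ax": 0,"ay": 0,"az": 0,"jaw": 0.042}
    - {"tx": 0,"ty": 0,"tz": 0,"ax": 0,"ay": 0,"az": 0,"jaw": 0.042}
    - {"tx": 0,"ty": 0,"tz": -0.05,"ax": 0,"ay": 0,"az": 0,"jaw": 0.042}

```text
clock: 23.68
tcp_pos: [563.4, 335.2, 99.2]
tool_rot: [-0.003, 0.13, 0.991, -0.002]
force: [0.1, 0.3, 1.4]
gripper_width: 42.3
grasp_force: 0.0
```

Emit:
send_rows:
  increments:
    - {"tx": 0,"ty": 0,"tz": -0.05,"ax": 0,"ay": 0,"az": 0,"jaw": 0.08}
    - {"tx": 0,"ty": 0,"tz": -0.1,"ax": 0,"ay": 0,"az": 0,"jaw": 0.08}
    - {"tx": 0,"ty": 0,"tz": -0.13,"ax": 0,"ay": 0,"az": 0,"jaw": 0.08}
    - {"tx": 0,"ty": 0,"tz": -0.13,"ax": 0,"ay": 0,"az": 0,"jaw": 0.08}

```text
clock: 24.18
tcp_pos: [565.6, 336.4, 234.6]
tool_rot: [0.002, 0.13, 0.991, 0.001]
force: [0.3, -1.4, -1.0]
gripper_width: 78.0
grasp_force: 0.0
```

```bash
python3 tl.py; python3 -c "
from h import *
plan((565,339,232,165),[(381,-267,120,134),(381,-267,6,134),(381,-267,156,134),(485.5,298,206,165)])"
```

```text
[565.6 336.4 234.6]
scene tray [-51.0, 29.0] [62.0, 34.0] 0 28.5 [66.0, 107.0, 67.0]
scene tray [-50.0, -29.0] [63.0, 33.0] 1 28.5 [117.0, 164.0, 185.0]
scene [381.0, -265.0] [36.0, 61.0] 132 23.2 [17.0, 15.0, 147.0] [277.0, 166.0]
scene [427.0, -353.0] [38.0, 61.0] 152 23.2 [116.0, 76.0, 103.0] [249.0, 170.0]
scene [531.0, -285.0] [33.0, 66.0] 38 23.5 [17.0, 108.0, 176.0] [257.0, 195.0]
side tray [-50.0, -24.0] [32.0, 58.0] 88 29.6 [101.0, 127.0, 136.0]
side tray [-49.0, 35.0] [25.0, 48.0] 86 30.3 [69.0, 96.0, 73.0]
side [530.0, -288.0] [34.0, 63.0] 39 24.8 [67.0, 104.0, 139.0] [374.0, 284.0]
side [381.0, -269.0] [36.0, 62.0] 133 24.8 [59.0, 61.0, 122.0] [314.0, 311.0]
wrist tray [-51.0, -29.0] [62.0, 33.0] 1 32.6 [149.0, 199.0, 216.0]
wrist tray [-52.0, 29.0] [60.0, 34.0] 0 32.4 [82.0, 127.0, 89.0]
[ 381. -267.  120.  134.] tx 21 ty -633 tz 112 az 31   rows>=11
[ 381. -267.    6.  134.] tx 0 ty 0 tz 114 az -0   rows>=2
[ 381. -267.  156.  134.] tx 0 ty 0 tz -150 az -0   rows>=3
[485.5 298.  206.  165. ] tx 334 ty 468 tz -50 az -31   rows>=10
```

Emit:
send_rows:
  increments:
    - {"tx": 0.002,"ty": -0.05,"tz": 0,"ax": 0,"ay": 0,"az": 0,"jaw": 0.08}
    - {"tx": 0.004,"ty": -0.11,"tz": 0,"ax": 0,"ay": 0,"az": 0,"jaw": 0.08}
    - {"tx": 0.006,"ty": -0.17,"tz": 0,"ax": 0,"ay": 0,"az": 0,"jaw": 0.08}
    - {"tx": 0.008,"ty": -0.23,"tz": 0,"ax": 0,"ay": 0,"az": 0,"jaw": 0.08}
    - {"tx": 0.01,"ty": -0.29,"tz": 0,"ax": 0,"ay": 0,"az": 0,"jaw": 0.08}

```text
clock: 24.95
tcp_pos: [479.1, 56.9, 230.7]
tool_rot: [-0.001, 0.13, 0.991, -0.0]
force: [1.3, -1.3, -0.4]
gripper_width: 79.6
grasp_force: 0.0
```

Emit:
send_rows:
  increments:
    - {"tx": 0.002,"ty": -0.06,"tz": 0,"ax": 0,"ay": 0,"az": 0,"jaw": 0.08}
    - {"tx": 0.004,"ty": -0.12,"tz": 0,"ax": 0,"ay": 0,"az": 0,"jaw": 0.08}
    - {"tx": 0.006,"ty": -0.18,"tz": 0,"ax": 0,"ay": 0,"az": 0,"jaw": 0.08}
    - {"tx": 0.007,"ty": -0.21,"tz": 0,"ax": 0,"ay": 0,"az": 0,"jaw": 0.08}

```text
clock: 25.45
tcp_pos: [418.0, -144.6, 230.9]
tool_rot: [-0.001, 0.131, 0.991, 0.0]
force: [1.0, 0.2, 0.3]
gripper_width: 79.7
grasp_force: 0.0
```

Emit:
send_rows:
  increments:
    - {"tx": 0.001,"ty": -0.04,"tz": 0.02,"ax": 0,"ay": 0,"az": 8,"jaw": 0.08}
    - {"tx": 0.002,"ty": -0.08,"tz": 0.05,"ax": 0,"ay": 0,"az": 16,"jaw": 0.08}
    - {"tx": 0.004,"ty": -0.12,"tz": 0.08,"ax": 0,"ay": 0,"az": 24,"jaw": 0.08}
    - {"tx": 0.004,"ty": -0.131,"tz": 0.112,"ax": 0,"ay": 0,"az": 31,"jaw": 0.08}
    - {"tx": 0.004,"ty": -0.131,"tz": 0.112,"ax": 0,"ay": 0,"az": 31,"jaw": 0.08}

```text
clock: 26.08
tcp_pos: [380.2, -267.5, 117.4]
tool_rot: [-0.003, 0.391, 0.92, 0.001]
force: [0.5, 0.3, 1.0]
gripper_width: 80.0
grasp_force: 0.0
```

Emit:
send_rows:
  increments:
    - {"tx": 0,"ty": 0,"tz": 0.05,"ax": 0,"ay": 0,"az": 0,"jaw": 0.08}
    - {"tx": 0,"ty": 0,"tz": 0.1,"ax": 0,"ay": 0,"az": 0,"jaw": 0.08}
    - {"tx": 0,"ty": 0,"tz": 0.113,"ax": 0,"ay": 0,"az": 0,"jaw": 0.08}
    - {"tx": 0,"ty": 0,"tz": 0.114,"ax": 0,"ay": 0,"az": 0,"jaw": 0.08}
    - {"tx": 0,"ty": 0,"tz": 0.114,"ax": 0,"ay": 0,"az": 0,"jaw": 0.025}

```text
clock: 26.7
tcp_pos: [382.7, -268.6, 7.8]
tool_rot: [0.001, 0.39, 0.921, -0.0]
force: [0.7, 0.1, 0.8]
gripper_width: 73.1
grasp_force: 0.0
```

Emit:
send_rows:
  increments:
    - {"tx": 0,"ty": 0,"tz": 0,"ax": 0,"ay": 0,"az": 0,"jaw": 0.025}
    - {"tx": 0,"ty": 0,"tz": 0,"ax": 0,"ay": 0,"az": 0,"jaw": 0.025}
    - {"tx": 0,"ty": 0,"tz": 0,"ax": 0,"ay": 0,"az": 0,"jaw": 0.025}
    - {"tx": 0,"ty": 0,"tz": 0,"ax": 0,"ay": 0,"az": 0,"jaw": 0.025}
    - {"tx": 0,"ty": 0,"tz": -0.05,"ax": 0,"ay": 0,"az": 0,"jaw": 0.025}

```text
clock: 27.32
tcp_pos: [380.2, -266.9, 54.1]
tool_rot: [-0.003, 0.391, 0.921, 0.001]
force: [0.6, 0.2, 0.3]
gripper_width: 33.6
grasp_force: 15.0
```

Emit:
send_rows:
  increments:
    - {"tx": 0,"ty": 0,"tz": -0.06,"ax": 0,"ay": 0,"az": 0,"jaw": 0.025}
    - {"tx": 0,"ty": 0,"tz": -0.12,"ax": 0,"ay": 0,"az": 0,"jaw": 0.025}
    - {"tx": 0.03,"ty": 0.042,"tz": -0.15,"ax": 0,"ay": 0,"az": 0,"jaw": 0.025}
    - {"tx": 0.06,"ty": 0.084,"tz": -0.15,"ax": 0,"ay": 0,"az": 0,"jaw": 0.025}
    - {"tx": 0.09,"ty": 0.126,"tz": -0.15,"ax": 0,"ay": 0,"az": 0,"jaw": 0.025}

```text
clock: 27.95
tcp_pos: [409.8, -114.3, 206.3]
tool_rot: [0.0, 0.391, 0.921, 0.0]
force: [0.9, 0.1, -0.6]
gripper_width: 33.7
grasp_force: 15.0
```

Emit:
send_rows:
  increments:
    - {"tx": 0.035,"ty": 0.049,"tz": 0,"ax": 0,"ay": 0,"az": 0,"jaw": 0.025}
    - {"tx": 0.07,"ty": 0.098,"tz": 0,"ax": 0,"ay": 0,"az": -5,"jaw": 0.025}
    - {"tx": 0.105,"ty": 0.147,"tz": 0,"ax": 0,"ay": 0,"az": -13,"jaw": 0.025}
    - {"tx": 0.14,"ty": 0.196,"tz": 0,"ax": 0,"ay": 0,"az": -22,"jaw": 0.025}
    - {"tx": 0.17,"ty": 0.238,"tz": 0,"ax": 0,"ay": 0,"az": -31,"jaw": 0.025}

```text
clock: 28.58
tcp_pos: [462.6, 174.1, 205.9]
tool_rot: [0.0, 0.127, 0.992, -0.0]
force: [0.3, -0.8, -0.1]
gripper_width: 33.9
grasp_force: 15.0
```

Emit:
send_rows:
  increments:
    - {"tx": 0.005,"ty": 0.06,"tz": 0.0,"ax": 0,"ay": 0,"az": 0,"jaw": 0.025}
    - {"tx": 0.01,"ty": 0.11,"tz": 0,"ax": 0,"ay": 0,"az": 0,"jaw": 0.025}
    - {"tx": 0.01,"ty": 0.126,"tz": 0.04,"ax": 0,"ay": 0,"az": 0,"jaw": 0.025}
    - {"tx": 0.01,"ty": 0.126,"tz": 0.09,"ax": 0,"ay": 0,"az": 0,"jaw": 0.025}
    - {"tx": 0.01,"ty": 0.126,"tz": 0.13,"ax": 0,"ay": 0,"az": 0,"jaw": 0.025}

```text
clock: 29.2
tcp_pos: [484.9, 296.1, 73.8]
tool_rot: [-0.001, 0.13, 0.992, -0.0]
force: [0.3, -0.0, -0.5]
gripper_width: 34.0
grasp_force: 15.0
```

Emit:
send_rows:
  increments:
    - {"tx": 0,"ty": 0,"tz": 0.022,"ax": 0,"ay": 0,"az": 0,"jaw": 0.025}
    - {"tx": 0,"ty": 0,"tz": 0.024,"ax": 0,"ay": 0,"az": 0,"jaw": 0.025}
    - {"tx": 0,"ty": 0,"tz": 0.024,"ax": 0,"ay": 0,"az": 0,"jaw": 0.042}
    - {"tx": 0,"ty": 0,"tz": 0.024,"ax": 0,"ay": 0,"az": 0,"jaw": 0.042}
    - {"tx": 0,"ty": 0,"tz": 0.024,"ax": 0,"ay": 0,"az": 0,"jaw": 0.042}

```text
clock: 29.82
tcp_pos: [485.8, 296.3, 52.7]
tool_rot: [0.0, 0.13, 0.991, 0.0]
force: [0.0, -1.1, -0.4]
gripper_width: 42.1
grasp_force: 0.0
```

Emit:
send_rows:
  increments:
    - {"tx": 0,"ty": 0,"tz": -0.04,"ax": 0,"ay": 0,"az": 0,"jaw": 0.042}
    - {"tx": 0,"ty": 0,"tz": -0.1,"ax": 0,"ay": 0,"az": 0,"jaw": 0.08}
    - {"tx": 0,"ty": 0,"tz": -0.16,"ax": 0,"ay": 0,"az": 0,"jaw": 0.08}
    - {"tx": 0,"ty": 0,"tz": -0.18,"ax": 0,"ay": 0,"az": 0,"jaw": 0.08}
    - {"tx": 0,"ty": 0,"tz": -0.18,"ax": 0,"ay": 0,"az": 0,"jaw": 0.08}

```text
clock: 30.45
tcp_pos: [486.0, 296.4, 233.5]
tool_rot: [0.001, 0.13, 0.991, 0.001]
force: [0.9, 0.2, -0.1]
gripper_width: 77.8
grasp_force: 0.0
```

```bash
python3 tl.py; python3 -c "
from h import *
plan((485.5,298,232,165),[(427,-354.5,120,152),(427,-354.5,6,152),(427,-354.5,156,152),(501.3,356,206,165)])"
```

```text
[486.  296.4 233.5]
scene tray [-17.0, 30.0] [132.0, 34.0] 1 28.4 [40.0, 58.0, 103.0]
scene tray [-50.0, -29.0] [65.0, 33.0] 1 28.7 [114.0, 160.0, 180.0]
scene [427.0, -352.0] [38.0, 62.0] 155 23.2 [112.0, 74.0, 101.0] [250.0, 170.0]
scene [530.0, -286.0] [33.0, 67.0] 39 23.6 [17.0, 105.0, 170.0] [258.0, 195.0]
side tray [-49.0, -24.0] [58.0, 34.0] 3 29.4 [100.0, 126.0, 135.0]
side tray [-50.0, 33.0] [29.0, 45.0] 72 29.4 [68.0, 96.0, 73.0]
side tray [16.0, 34.0] [37.0, 61.0] 88 29.1 [52.0, 47.0, 106.0]
side [530.0, -288.0] [34.0, 62.0] 39 25.0 [68.0, 103.0, 138.0] [374.0, 284.0]
wrist tray [17.0, 31.0] [34.0, 61.0] 89 31.7 [46.0, 45.0, 183.0]
wrist tray [-50.0, -29.0] [62.0, 34.0] 1 32.1 [146.0, 196.0, 212.0]
wrist tray [-54.0, 29.0] [67.0, 33.0] 1 31.9 [86.0, 133.0, 93.0]
[ 427.  -354.5  120.   152. ] tx -112 ty -645 tz 112 az 13   rows>=11
[ 427.  -354.5    6.   152. ] tx 0 ty 0 tz 114 az -0   rows>=2
[ 427.  -354.5  156.   152. ] tx 0 ty 0 tz -150 az -0   rows>=3
[501.3 356.  206.  165. ] tx 268 ty 662 tz -50 az -13   rows>=12
```

Emit:
send_rows:
  increments:
    - {"tx": -0.01,"ty": -0.058,"tz": 0,"ax": 0,"ay": 0,"az": 0,"jaw": 0.08}
    - {"tx": -0.02,"ty": -0.116,"tz": 0,"ax": 0,"ay": 0,"az": 0,"jaw": 0.08}
    - {"tx": -0.03,"ty": -0.174,"tz": 0,"ax": 0,"ay": 0,"az": 0,"jaw": 0.08}
    - {"tx": -0.04,"ty": -0.232,"tz": 0,"ax": 0,"ay": 0,"az": 0,"jaw": 0.08}
    - {"tx": -0.05,"ty": -0.29,"tz": 0,"ax": 0,"ay": 0,"az": 0,"jaw": 0.08}

```text
clock: 31.22
tcp_pos: [458.1, 1.4, 230.8]
tool_rot: [-0.001, 0.13, 0.991, -0.0]
force: [1.2, -1.4, 0.7]
gripper_width: 80.2
grasp_force: 0.0
```

Emit:
send_rows:
  increments:
    - {"tx": -0.01,"ty": -0.058,"tz": 0,"ax": 0,"ay": 0,"az": 0,"jaw": 0.08}
    - {"tx": -0.02,"ty": -0.116,"tz": 0,"ax": 0,"ay": 0,"az": 0,"jaw": 0.08}
    - {"tx": -0.03,"ty": -0.174,"tz": 0,"ax": 0,"ay": 0,"az": 0,"jaw": 0.08}
    - {"tx": -0.04,"ty": -0.232,"tz": 0,"ax": 0,"ay": 0,"az": 0,"jaw": 0.08}
    - {"tx": -0.05,"ty": -0.29,"tz": 0,"ax": 0,"ay": 0,"az": 0,"jaw": 0.08}

```text
clock: 31.85
tcp_pos: [431.6, -291.7, 230.7]
tool_rot: [-0.001, 0.13, 0.991, 0.001]
force: [0.4, -0.0, 0.2]
gripper_width: 80.0
grasp_force: 0.0
```

Emit:
send_rows:
  increments:
    - {"tx": -0.006,"ty": -0.03,"tz": 0.03,"ax": 0,"ay": 0,"az": 5,"jaw": 0.08}
    - {"tx": -0.012,"ty": -0.055,"tz": 0.07,"ax": 0,"ay": 0,"az": 10,"jaw": 0.08}
    - {"tx": -0.012,"ty": -0.064,"tz": 0.1,"ax": 0,"ay": 0,"az": 13,"jaw": 0.08}
    - {"tx": -0.012,"ty": -0.064,"tz": 0.112,"ax": 0,"ay": 0,"az": 13,"jaw": 0.08}
    - {"tx": -0.012,"ty": -0.064,"tz": 0.112,"ax": 0,"ay": 0,"az": 13,"jaw": 0.08}

```text
clock: 32.48
tcp_pos: [427.3, -354.3, 119.4]
tool_rot: [-0.001, 0.241, 0.971, 0.0]
force: [0.8, 0.2, 0.5]
gripper_width: 80.2
grasp_force: 0.0
```

Emit:
send_rows:
  increments:
    - {"tx": 0,"ty": 0,"tz": 0.05,"ax": 0,"ay": 0,"az": 0,"jaw": 0.08}
    - {"tx": 0,"ty": 0,"tz": 0.1,"ax": 0,"ay": 0,"az": 0,"jaw": 0.08}
    - {"tx": 0,"ty": 0,"tz": 0.113,"ax": 0,"ay": 0,"az": 0,"jaw": 0.08}
    - {"tx": 0,"ty": 0,"tz": 0.114,"ax": 0,"ay": 0,"az": 0,"jaw": 0.08}
    - {"tx": 0,"ty": 0,"tz": 0.114,"ax": 0,"ay": 0,"az": 0,"jaw": 0.025}

```text
clock: 33.1
tcp_pos: [428.4, -355.6, 8.1]
tool_rot: [0.001, 0.241, 0.97, -0.001]
force: [1.0, 0.4, 0.4]
gripper_width: 73.3
grasp_force: 0.0
```

Emit:
send_rows:
  increments:
    - {"tx": 0,"ty": 0,"tz": 0,"ax": 0,"ay": 0,"az": 0,"jaw": 0.025}
    - {"tx": 0,"ty": 0,"tz": 0,"ax": 0,"ay": 0,"az": 0,"jaw": 0.025}
    - {"tx": 0,"ty": 0,"tz": 0,"ax": 0,"ay": 0,"az": 0,"jaw": 0.025}
    - {"tx": 0,"ty": 0,"tz": 0,"ax": 0,"ay": 0,"az": 0,"jaw": 0.025}
    - {"tx": 0,"ty": 0,"tz": -0.05,"ax": 0,"ay": 0,"az": 0,"jaw": 0.025}

```text
clock: 33.72
tcp_pos: [425.9, -353.5, 53.6]
tool_rot: [-0.003, 0.242, 0.97, 0.002]
force: [-0.2, -0.0, 0.4]
gripper_width: 33.6
grasp_force: 15.0
```

Emit:
send_rows:
  increments:
    - {"tx": 0,"ty": 0,"tz": -0.06,"ax": 0,"ay": 0,"az": 0,"jaw": 0.025}
    - {"tx": 0,"ty": 0,"tz": -0.12,"ax": 0,"ay": 0,"az": 0,"jaw": 0.025}
    - {"tx": 0.02,"ty": 0.05,"tz": -0.15,"ax": 0,"ay": 0,"az": 0,"jaw": 0.025}
    - {"tx": 0.04,"ty": 0.1,"tz": -0.15,"ax": 0,"ay": 0,"az": 0,"jaw": 0.025}
    - {"tx": 0.06,"ty": 0.15,"tz": -0.15,"ax": 0,"ay": 0,"az": 0,"jaw": 0.025}

```text
clock: 34.35
tcp_pos: [444.7, -192.7, 206.3]
tool_rot: [0.0, 0.242, 0.97, -0.0]
force: [1.3, 0.6, 0.1]
gripper_width: 33.8
grasp_force: 15.0
```

Emit:
send_rows:
  increments:
    - {"tx": 0.022,"ty": 0.054,"tz": 0,"ax": 0,"ay": 0,"az": 0,"jaw": 0.025}
    - {"tx": 0.044,"ty": 0.108,"tz": 0,"ax": 0,"ay": 0,"az": 0,"jaw": 0.025}
    - {"tx": 0.066,"ty": 0.162,"tz": 0,"ax": 0,"ay": 0,"az": 0,"jaw": 0.025}
    - {"tx": 0.088,"ty": 0.216,"tz": 0,"ax": 0,"ay": 0,"az": 0,"jaw": 0.025}
    - {"tx": 0.11,"ty": 0.27,"tz": 0,"ax": 0,"ay": 0,"az": 0,"jaw": 0.025}

```text
clock: 34.98
tcp_pos: [474.1, 97.7, 206.1]
tool_rot: [0.0, 0.242, 0.97, 0.0]
force: [0.6, -0.8, 0.2]
gripper_width: 33.8
grasp_force: 15.0
```

Emit:
send_rows:
  increments:
    - {"tx": 0.02,"ty": 0.05,"tz": 0,"ax": 0,"ay": 0,"az": -3,"jaw": 0.025}
    - {"tx": 0.04,"ty": 0.1,"tz": 0,"ax": 0,"ay": 0,"az": -6,"jaw": 0.025}
    - {"tx": 0.06,"ty": 0.15,"tz": 0,"ax": 0,"ay": 0,"az": -9,"jaw": 0.025}
    - {"tx": 0.08,"ty": 0.2,"tz": 0,"ax": 0,"ay": 0,"az": -13,"jaw": 0.025}
    - {"tx": 0.098,"ty": 0.242,"tz": 0,"ax": 0,"ay": 0,"az": -13,"jaw": 0.025}

```text
clock: 35.6
tcp_pos: [501.0, 357.4, 205.7]
tool_rot: [-0.0, 0.129, 0.992, -0.0]
force: [-0.6, -0.0, -0.3]
gripper_width: 33.9
grasp_force: 15.0
```

Emit:
send_rows:
  increments:
    - {"tx": 0,"ty": -0.0015,"tz": 0.05,"ax": 0,"ay": 0,"az": 0,"jaw": 0.025}
    - {"tx": 0,"ty": -0.0015,"tz": 0.1,"ax": 0,"ay": 0,"az": 0,"jaw": 0.025}
    - {"tx": 0,"ty": -0.0015,"tz": 0.14,"ax": 0,"ay": 0,"az": 0,"jaw": 0.025}
    - {"tx": 0,"ty": -0.0015,"tz": 0.153,"ax": 0,"ay": 0,"az": 0,"jaw": 0.025}
    - {"tx": 0,"ty": -0.0015,"tz": 0.154,"ax": 0,"ay": 0,"az": 0,"jaw": 0.025}

```text
clock: 36.22
tcp_pos: [501.1, 354.1, 52.4]
tool_rot: [0.0, 0.13, 0.991, 0.0]
force: [0.7, 0.5, 0.2]
gripper_width: 33.7
grasp_force: 15.0
```

Emit:
send_rows:
  increments:
    - {"tx": 0,"ty": 0,"tz": 0,"ax": 0,"ay": 0,"az": 0,"jaw": 0.025}
    - {"tx": 0,"ty": 0,"tz": 0,"ax": 0,"ay": 0,"az": 0,"jaw": 0.041}
    - {"tx": 0,"ty": 0,"tz": 0,"ax": 0,"ay": 0,"az": 0,"jaw": 0.041}
    - {"tx": 0,"ty": 0,"tz": 0,"ax": 0,"ay": 0,"az": 0,"jaw": 0.041}
    - {"tx": 0,"ty": 0,"tz": -0.05,"ax": 0,"ay": 0,"az": 0,"jaw": 0.041}

```text
clock: 36.85
tcp_pos: [499.3, 353.1, 99.4]
tool_rot: [-0.003, 0.13, 0.991, -0.002]
force: [0.4, -0.5, 0.1]
gripper_width: 41.3
grasp_force: 0.0
```

Emit:
send_rows:
  increments:
    - {"tx": 0,"ty": 0,"tz": -0.05,"ax": 0,"ay": 0,"az": 0,"jaw": 0.08}
    - {"tx": 0,"ty": 0,"tz": -0.1,"ax": 0,"ay": 0,"az": 0,"jaw": 0.08}
    - {"tx": 0,"ty": 0,"tz": -0.13,"ax": 0,"ay": 0,"az": 0,"jaw": 0.08}
    - {"tx": 0,"ty": 0,"tz": -0.13,"ax": 0,"ay": 0,"az": 0,"jaw": 0.08}

```text
clock: 37.35
tcp_pos: [501.4, 354.4, 234.4]
tool_rot: [0.002, 0.13, 0.991, 0.001]
force: [-0.1, 0.6, -0.8]
gripper_width: 77.6
grasp_force: 0.0
```

```bash
python3 tl.py; python3 -c "
from h import *
plan((501,356,232,165),[(485,180,232,115),(480,30,232,65),(530.5,-287,120,39),(530.5,-287,6,39),(530.5,-287,156,39),(525.4,318.5,206,75)])"
```

```text
[501.4 354.4 234.4]
scene tray [-17.0, 30.0] [134.0, 34.0] 1 28.4 [41.0, 59.0, 103.0]
scene tray [-16.0, -30.0] [33.0, 130.0] 90 28.3 [116.0, 122.0, 146.0]
scene [531.0, -286.0] [33.0, 65.0] 43 23.3 [16.0, 104.0, 169.0] [257.0, 195.0]
side tray [-50.0, -24.0] [59.0, 32.0] 4 29.7 [100.0, 126.0, 135.0]
side tray [-48.0, 32.0] [29.0, 50.0] 90 30.1 [68.0, 96.0, 73.0]
side tray [16.0, 33.0] [42.0, 61.0] 87 29.1 [48.0, 46.0, 105.0]
side [530.0, -288.0] [34.0, 65.0] 39 24.9 [68.0, 104.0, 138.0] [374.0, 284.0]
wrist tray [17.0, 30.0] [34.0, 62.0] 89 32.0 [36.0, 35.0, 166.0]
wrist tray [15.0, -30.0] [33.0, 60.0] 90 32.4 [145.0, 104.0, 134.0]
wrist tray [-53.0, -29.0] [69.0, 33.0] 0 32.6 [141.0, 191.0, 210.0]
wrist tray [-54.0, 29.0] [35.0, 68.0] 89 32.3 [78.0, 123.0, 84.0]
[485. 180. 232. 115.] tx -30 ty -174 tz -0 az 50   rows>=5
[480.  30. 232.  65.] tx -134 ty -68 tz -0 az 50   rows>=5
[ 530.5 -287.   120.    39. ] tx -266 ty 180 tz 112 az 26   rows>=6
[ 530.5 -287.     6.    39. ] tx 0 ty 0 tz 114 az -0   rows>=2
[ 530.5 -287.   156.    39. ] tx 0 ty 0 tz -150 az -0   rows>=3
[525.4 318.5 206.   75. ] tx 377 ty -474 tz -50 az -36   rows>=10
```

Emit:
send_rows:
  increments:
    - {"tx": -0.006,"ty": -0.035,"tz": 0,"ax": 0,"ay": 0,"az": 10,"jaw": 0.08}
    - {"tx": -0.012,"ty": -0.07,"tz": 0,"ax": 0,"ay": 0,"az": 20,"jaw": 0.08}
    - {"tx": -0.018,"ty": -0.105,"tz": 0,"ax": 0,"ay": 0,"az": 30,"jaw": 0.08}
    - {"tx": -0.024,"ty": -0.14,"tz": 0,"ax": 0,"ay": 0,"az": 40,"jaw": 0.08}
    - {"tx": -0.03,"ty": -0.174,"tz": 0,"ax": 0,"ay": 0,"az": 50,"jaw": 0.08}

```text
clock: 38.12
tcp_pos: [484.2, 176.9, 230.5]
tool_rot: [-0.001, 0.54, 0.842, -0.001]
force: [0.7, -0.9, 0.3]
gripper_width: 80.1
grasp_force: 0.0
```

Emit:
send_rows:
  increments:
    - {"tx": -0.027,"ty": -0.014,"tz": 0,"ax": 0,"ay": 0,"az": 10,"jaw": 0.08}
    - {"tx": -0.054,"ty": -0.028,"tz": 0,"ax": 0,"ay": 0,"az": 20,"jaw": 0.08}
    - {"tx": -0.081,"ty": -0.042,"tz": 0,"ax": 0,"ay": 0,"az": 30,"jaw": 0.08}
    - {"tx": -0.108,"ty": -0.056,"tz": 0,"ax": 0,"ay": 0,"az": 40,"jaw": 0.08}
    - {"tx": -0.134,"ty": -0.068,"tz": 0,"ax": 0,"ay": 0,"az": 50,"jaw": 0.08}

```text
clock: 38.75
tcp_pos: [479.4, 27.0, 230.7]
tool_rot: [-0.001, 0.845, 0.535, -0.001]
force: [1.1, -0.8, 0.3]
gripper_width: 79.7
grasp_force: 0.0
```

Emit:
send_rows:
  increments:
    - {"tx": -0.04,"ty": 0.027,"tz": 0,"ax": 0,"ay": 0,"az": 0,"jaw": 0.08}
    - {"tx": -0.08,"ty": 0.054,"tz": 0,"ax": 0,"ay": 0,"az": 0,"jaw": 0.08}
    - {"tx": -0.12,"ty": 0.081,"tz": 0,"ax": 0,"ay": 0,"az": 0,"jaw": 0.08}
    - {"tx": -0.16,"ty": 0.108,"tz": 0,"ax": 0,"ay": 0,"az": 0,"jaw": 0.08}
    - {"tx": -0.2,"ty": 0.135,"tz": 0,"ax": 0,"ay": 0,"az": 0,"jaw": 0.08}

```text
clock: 39.38
tcp_pos: [517.6, -211.7, 230.5]
tool_rot: [-0.001, 0.843, 0.537, -0.001]
force: [0.2, -0.4, 0.4]
gripper_width: 80.1
grasp_force: 0.0
```

Emit:
send_rows:
  increments:
    - {"tx": -0.03,"ty": 0.02,"tz": 0.02,"ax": 0,"ay": 0,"az": 9,"jaw": 0.08}
    - {"tx": -0.055,"ty": 0.038,"tz": 0.05,"ax": 0,"ay": 0,"az": 18,"jaw": 0.08}
    - {"tx": -0.065,"ty": 0.045,"tz": 0.09,"ax": 0,"ay": 0,"az": 26,"jaw": 0.08}
    - {"tx": -0.065,"ty": 0.045,"tz": 0.112,"ax": 0,"ay": 0,"az": 26,"jaw": 0.08}
    - {"tx": -0.065,"ty": 0.045,"tz": 0.112,"ax": 0,"ay": 0,"az": 26,"jaw": 0.08}

```text
clock: 40.0
tcp_pos: [530.0, -287.6, 117.1]
tool_rot: [-0.002, 0.943, 0.334, -0.002]
force: [-0.6, 0.3, 0.4]
gripper_width: 80.0
grasp_force: 0.0
```

Emit:
send_rows:
  increments:
    - {"tx": 0,"ty": 0,"tz": 0.05,"ax": 0,"ay": 0,"az": 0,"jaw": 0.08}
    - {"tx": 0,"ty": 0,"tz": 0.1,"ax": 0,"ay": 0,"az": 0,"jaw": 0.08}
    - {"tx": 0,"ty": 0,"tz": 0.113,"ax": 0,"ay": 0,"az": 0,"jaw": 0.08}
    - {"tx": 0,"ty": 0,"tz": 0.114,"ax": 0,"ay": 0,"az": 0,"jaw": 0.08}
    - {"tx": 0,"ty": 0,"tz": 0.114,"ax": 0,"ay": 0,"az": 0,"jaw": 0.025}

```text
clock: 40.62
tcp_pos: [532.3, -288.8, 8.2]
tool_rot: [0.001, 0.943, 0.334, 0.001]
force: [0.4, -0.2, 0.9]
gripper_width: 73.2
grasp_force: 0.0
```

Emit:
send_rows:
  increments:
    - {"tx": 0,"ty": 0,"tz": 0,"ax": 0,"ay": 0,"az": 0,"jaw": 0.025}
    - {"tx": 0,"ty": 0,"tz": 0,"ax": 0,"ay": 0,"az": 0,"jaw": 0.025}
    - {"tx": 0,"ty": 0,"tz": 0,"ax": 0,"ay": 0,"az": 0,"jaw": 0.025}
    - {"tx": 0,"ty": 0,"tz": 0,"ax": 0,"ay": 0,"az": 0,"jaw": 0.025}
    - {"tx": 0,"ty": 0,"tz": -0.05,"ax": 0,"ay": 0,"az": 0,"jaw": 0.025}

```text
clock: 41.25
tcp_pos: [529.5, -287.1, 53.3]
tool_rot: [-0.003, 0.943, 0.334, -0.002]
force: [-1.1, -1.3, -0.1]
gripper_width: 33.8
grasp_force: 15.0
```

Emit:
send_rows:
  increments:
    - {"tx": 0,"ty": 0,"tz": -0.06,"ax": 0,"ay": 0,"az": 0,"jaw": 0.025}
    - {"tx": 0,"ty": 0,"tz": -0.12,"ax": 0,"ay": 0,"az": 0,"jaw": 0.025}
    - {"tx": 0.035,"ty": -0.044,"tz": -0.14,"ax": 0,"ay": 0,"az": 0,"jaw": 0.025}
    - {"tx": 0.07,"ty": -0.088,"tz": -0.15,"ax": 0,"ay": 0,"az": 0,"jaw": 0.025}
    - {"tx": 0.105,"ty": -0.132,"tz": -0.15,"ax": 0,"ay": 0,"az": 0,"jaw": 0.025}

```text
clock: 41.88
tcp_pos: [529.7, -118.0, 206.9]
tool_rot: [0.0, 0.943, 0.334, 0.001]
force: [1.6, -0.2, 0.6]
gripper_width: 34.2
grasp_force: 15.0
```

Emit:
send_rows:
  increments:
    - {"tx": 0.035,"ty": -0.044,"tz": 0,"ax": 0,"ay": 0,"az": 0,"jaw": 0.025}
    - {"tx": 0.07,"ty": -0.088,"tz": 0,"ax": 0,"ay": 0,"az": 0,"jaw": 0.025}
    - {"tx": 0.105,"ty": -0.132,"tz": 0,"ax": 0,"ay": 0,"az": 0,"jaw": 0.025}
    - {"tx": 0.14,"ty": -0.176,"tz": 0,"ax": 0,"ay": 0,"az": 0,"jaw": 0.025}
    - {"tx": 0.175,"ty": -0.22,"tz": 0,"ax": 0,"ay": 0,"az": 0,"jaw": 0.025}

```text
clock: 42.5
tcp_pos: [526.8, 163.4, 206.1]
tool_rot: [0.0, 0.943, 0.334, 0.0]
force: [1.6, -1.2, -0.6]
gripper_width: 33.7
grasp_force: 15.0
```

Emit:
send_rows:
  increments:
    - {"tx": 0.02,"ty": -0.03,"tz": 0,"ax": 0,"ay": 0,"az": -9,"jaw": 0.025}
    - {"tx": 0.04,"ty": -0.06,"tz": 0,"ax": 0,"ay": 0,"az": -18,"jaw": 0.025}
    - {"tx": 0.06,"ty": -0.09,"tz": 0,"ax": 0,"ay": 0,"az": -27,"jaw": 0.025}
    - {"tx": 0.08,"ty": -0.11,"tz": 0,"ax": 0,"ay": 0,"az": -36,"jaw": 0.025}
    - {"tx": 0.097,"ty": -0.122,"tz": 0,"ax": 0,"ay": 0,"az": -36,"jaw": 0.025}

```text
clock: 43.12
tcp_pos: [525.4, 318.7, 205.8]
tool_rot: [-0.0, 0.792, 0.61, -0.0]
force: [0.1, -0.8, -0.8]
gripper_width: 34.0
grasp_force: 15.0
```

Emit:
send_rows:
  increments:
    - {"tx": 0,"ty": 0,"tz": 0.05,"ax": 0,"ay": 0,"az": 0,"jaw": 0.025}
    - {"tx": 0,"ty": 0,"tz": 0.1,"ax": 0,"ay": 0,"az": 0,"jaw": 0.025}
    - {"tx": 0,"ty": 0,"tz": 0.127,"ax": 0,"ay": 0,"az": 0,"jaw": 0.025}
    - {"tx": 0,"ty": 0,"tz": 0.13,"ax": 0,"ay": 0,"az": 0,"jaw": 0.025}
    - {"tx": 0,"ty": 0,"tz": 0.13,"ax": 0,"ay": 0,"az": 0,"jaw": 0.025}

```text
clock: 43.75
tcp_pos: [525.9, 317.5, 76.7]
tool_rot: [0.0, 0.793, 0.609, 0.0]
force: [0.4, 0.1, -0.6]
gripper_width: 34.0
grasp_force: 15.0
```

Emit:
send_rows:
  increments:
    - {"tx": 0,"ty": 0,"tz": 0,"ax": 0,"ay": 0,"az": 0,"jaw": 0.05}
    - {"tx": 0,"ty": 0,"tz": 0,"ax": 0,"ay": 0,"az": 0,"jaw": 0.05}
    - {"tx": 0,"ty": 0,"tz": 0,"ax": 0,"ay": 0,"az": 0,"jaw": 0.05}
    - {"tx": 0,"ty": 0,"tz": -0.05,"ax": 0,"ay": 0,"az": 0,"jaw": 0.05}
    - {"tx": 0,"ty": 0,"tz": -0.11,"ax": 0,"ay": 0,"az": 0,"jaw": 0.05}

```text
clock: 44.38
tcp_pos: [525.1, 317.1, 186.6]
tool_rot: [-0.0, 0.793, 0.609, -0.001]
force: [0.4, 0.6, 0.8]
gripper_width: 49.7
grasp_force: 0.0
```

Emit:
send_rows:
  increments:
    - {"tx": 0,"ty": 0.05,"tz": -0.04,"ax": 0,"ay": 0,"az": 0,"jaw": 0.045}
    - {"tx": 0,"ty": 0.1,"tz": -0.04,"ax": 0,"ay": 0,"az": 0,"jaw": 0.045}
    - {"tx": 0,"ty": 0.113,"tz": -0.04,"ax": 0,"ay": 0,"az": 0,"jaw": 0.045}
    - {"tx": 0,"ty": 0.113,"tz": -0.04,"ax": 0,"ay": 0,"az": 0,"jaw": 0.045}

```text
clock: 44.88
tcp_pos: [635.2, 287.7, 225.3]
tool_rot: [-0.0, 0.794, 0.609, -0.0]
force: [-1.5, -0.7, -0.3]
gripper_width: 44.7
grasp_force: 0.0
```

```bash
python3 tl.py; python3 - <<'E'
from h import *
s=robot.read_state()
for n in ('side','scene','wrist'):
    im,d=snap(n); P=cloud(n,d,s); i=im.astype(int)
    for lo,hi in ((88,125),(104,120)):
        o=(d>0)&(i[...,2]>i[...,0]+50)&(P[...,2]>lo)&(P[...,2]<hi)&(np.hypot(P[...,0]-634,P[...,1]-289)<60); q=P[o]
        print(n,len(q),cv2.minAreaRect(q[:,:2].astype(np.float32)) if len(q)>8 else '')
E
```

```text
[635.2 287.7 225.3]
scene tray [-33.0, 30.0] [99.0, 34.0] 2 28.3 [53.0, 87.0, 82.0]
scene tray [-18.0, -21.0] [51.0, 130.0] 89 30.2 [83.0, 116.0, 151.0]
side tray [-17.0, 6.0] [150.0, 65.0] 42 31.6 [59.0, 77.0, 115.0]
side tray [-54.0, 33.0] [27.0, 36.0] 76 29.9 [68.0, 95.0, 73.0]
wrist tray [-18.0, 2.0] [129.0, 94.0] 0 28.6 [86.0, 116.0, 157.0]
side 47 ((633.8504028320312, 286.31512451171875), (55.6558952331543, 10.407236099243164), 76.0682373046875)
side 43 ((633.8504028320312, 286.31512451171875), (55.6558952331543, 10.407236099243164), 76.0682373046875)
scene 182 ((636.4989013671875, 290.530029296875), (60.07609558105469, 16.594764709472656), 74.12313842773438)
scene 106 ((635.913330078125, 290.6078796386719), (59.7581787109375, 15.080087661743164), 77.04879760742188)
wrist 934 ((635.1486206054688, 289.85333251953125), (59.76162338256836, 11.701769828796387), 75.7518310546875)
wrist 896 ((635.123291015625, 289.7533874511719), (59.55540084838867, 11.701769828796387), 75.7518310546875)
```

View pics/t_wrist.png

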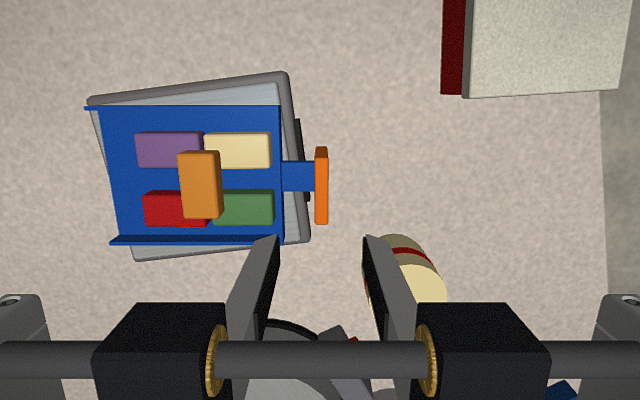

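All five bars are on the tray, with amber across the top, and the handle is at about (635,290). I'll grip it.

Emit:
send_rows:
  increments:
    - {"tx": 0.002,"ty": 0,"tz": 0.05,"ax": 0,"ay": 0,"az": 0,"jaw": 0.045}
    - {"tx": 0.002,"ty": 0,"tz": 0.1,"ax": 0,"ay": 0,"az": 0,"jaw": 0.045}
    - {"tx": 0.002,"ty": 0,"tz": 0.14,"ax": 0,"ay": 0,"az": 0,"jaw": 0.045}
    - {"tx": 0.002,"ty": 0,"tz": 0.152,"ax": 0,"ay": 0,"az": 0,"jaw": 0.045}
    - {"tx": 0.002,"ty": 0,"tz": 0.152,"ax": 0,"ay": 0,"az": 0,"jaw": 0.045}

```text
clock: 45.8
tcp_pos: [635.4, 290.4, 74.7]
tool_rot: [0.0, 0.793, 0.609, 0.0]
force: [-0.3, 0.2, 0.8]
gripper_width: 45.2
grasp_force: 0.0
```

Emit:
send_rows:
  increments:
    - {"tx": 0,"ty": 0,"tz": 0,"ax": 0,"ay": 0,"az": 0,"jaw": 0.02}
    - {"tx": 0,"ty": 0,"tz": 0,"ax": 0,"ay": 0,"az": 0,"jaw": 0.005}
    - {"tx": 0,"ty": 0,"tz": 0,"ax": 0,"ay": 0,"az": 0,"jaw": 0.005}
    - {"tx": 0,"ty": 0,"tz": 0,"ax": 0,"ay": 0,"az": 0,"jaw": 0.005}
    - {"tx": 0,"ty": 0,"tz": 0,"ax": 0,"ay": 0,"az": 0,"jaw": 0.005}
  squeeze: 50

```text
clock: 46.42
tcp_pos: [635.4, 290.2, 74.4]
tool_rot: [0.0, 0.793, 0.609, 0.0]
force: [-1.8, 0.0, 4.5]
gripper_width: 11.6
grasp_force: 50.0
```

Emit:
send_rows:
  increments:
    - {"tx": 0,"ty": 0,"tz": -0.005,"ax": 0,"ay": 0,"az": 0,"jaw": 0.005}
    - {"tx": 0,"ty": 0,"tz": -0.01,"ax": 0,"ay": 0,"az": 0,"jaw": 0.005}
    - {"tx": 0,"ty": 0,"tz": -0.02,"ax": 0,"ay": 0,"az": 0,"jaw": 0.005}
    - {"tx": 0,"ty": 0,"tz": -0.03,"ax": 0,"ay": 0,"az": 0,"jaw": 0.005}
    - {"tx": 0,"ty": 0,"tz": -0.045,"ax": 0,"ay": 0,"az": 0,"jaw": 0.005}

```text
clock: 47.05
tcp_pos: [635.2, 290.1, 119.7]
tool_rot: [-0.0, 0.793, 0.609, -0.0]
force: [0.3, 0.2, -3.9]
gripper_width: 12.0
grasp_force: 50.0
```

```bash
python3 - <<'E'
from h import *
s=robot.read_state(); print(np.round(s['tcp_pos'],1),np.round(s['torque'],2))
for n in ('side','scene'):
    im,d=snap(n); P=cloud(n,d)
    i=im.astype(int); b=(d>0)&(i[...,0]>i[...,2]+50)&(np.hypot(P[...,0]-509,P[...,1]-323)<112)&(P[...,2]>60); q=P[b]
    # wall tops / floor plane
    for it in range(6):
        A=np.c_[q[:,0]-509,q[:,1]-323,np.ones(len(q))]; c=np.linalg.lstsq(A,q[:,2],rcond=None)[0]; r=q[:,2]-A@c; q=q[abs(r)<max(3,np.percentile(abs(r),80))]
    print(n,len(q),c.round(3))
    if n=='side': cv2.imwrite('pics/side5.png',cv2.resize(im[80:220,150:350],None,fx=3,fy=3))
E
```

```text
[635.2 290.1 119.7] [-0.18 -0.31 -0.01]
side 205 [ 4.9000e-02 -3.5000e-02  9.5274e+01]
scene 315 [ 2.1000e-02 -8.0000e-03  9.3305e+01]
```

View pics/side5.png

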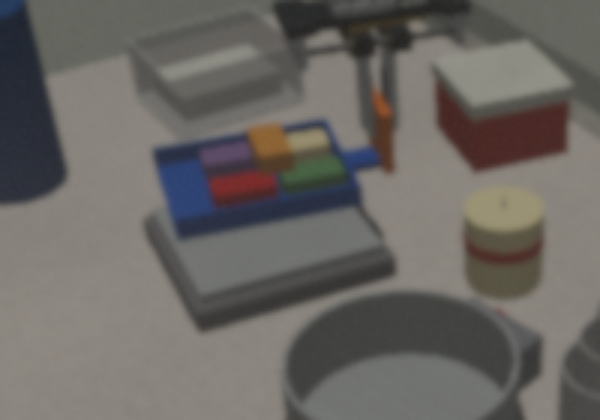

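The tray hangs level with all five bars (crop ~260,170). I'll carry it up and over the pot gently.

Emit:
send_rows:
  increments:
    - {"tx": 0,"ty": 0,"tz": -0.02,"ax": 0,"ay": 0,"az": 0,"jaw": 0.005}
    - {"tx": 0,"ty": 0,"tz": -0.05,"ax": 0,"ay": 0,"az": 0,"jaw": 0.005}
    - {"tx": 0,"ty": 0,"tz": -0.09,"ax": 0,"ay": 0,"az": 0,"jaw": 0.005}
    - {"tx": 0,"ty": 0,"tz": -0.12,"ax": 0,"ay": 0,"az": 0,"jaw": 0.005}
    - {"tx": 0,"ty": 0,"tz": -0.13,"ax": 0,"ay": 0,"az": 0,"jaw": 0.005}

```text
clock: 47.78
tcp_pos: [635.7, 290.3, 251.8]
tool_rot: [0.0, 0.793, 0.609, 0.002]
force: [-1.0, -0.2, -4.5]
gripper_width: 11.5
grasp_force: 50.0
```

Emit:
send_rows:
  increments:
    - {"tx": -0.01,"ty": 0.003,"tz": 0,"ax": 0,"ay": 0,"az": 0,"jaw": 0.005}
    - {"tx": -0.03,"ty": 0.01,"tz": 0,"ax": 0,"ay": 0,"az": 0,"jaw": 0.005}
    - {"tx": -0.06,"ty": 0.02,"tz": 0,"ax": 0,"ay": 0,"az": 0,"jaw": 0.005}
    - {"tx": -0.09,"ty": 0.03,"tz": 0,"ax": 0,"ay": 0,"az": 0,"jaw": 0.005}
    - {"tx": -0.12,"ty": 0.04,"tz": 0,"ax": 0,"ay": 0,"az": 0,"jaw": 0.005}

```text
clock: 48.4
tcp_pos: [642.6, 161.2, 247.7]
tool_rot: [-0.0, 0.793, 0.609, -0.001]
force: [0.5, -0.2, -4.4]
gripper_width: 11.7
grasp_force: 50.0
```

Emit:
send_rows:
  increments:
    - {"tx": -0.03,"ty": 0.01,"tz": 0,"ax": 0,"ay": 0,"az": -2,"jaw": 0.005}
    - {"tx": -0.06,"ty": 0.02,"tz": 0,"ax": 0,"ay": 0,"az": -5,"jaw": 0.005}
    - {"tx": -0.09,"ty": 0.029,"tz": 0,"ax": 0,"ay": 0,"az": -8,"jaw": 0.005}
    - {"tx": -0.115,"ty": 0.038,"tz": 0,"ax": 0,"ay": 0,"az": -11,"jaw": 0.005}
    - {"tx": -0.135,"ty": 0.044,"tz": 0,"ax": 0,"ay": 0,"az": -14,"jaw": 0.005}

```text
clock: 49.02
tcp_pos: [650.0, 19.5, 247.8]
tool_rot: [-0.001, 0.713, 0.701, -0.001]
force: [0.1, 0.1, -4.0]
gripper_width: 11.9
grasp_force: 50.0
```

Emit:
send_rows:
  increments:
    - {"tx": -0.008,"ty": 0.002,"tz": 0,"ax": 0,"ay": 0,"az": -1,"jaw": 0.005}
    - {"tx": -0.01,"ty": 0.002,"tz": 0,"ax": 0,"ay": 0,"az": -1,"jaw": 0.005}
    - {"tx": -0.01,"ty": 0.002,"tz": 0,"ax": 0,"ay": 0,"az": -1,"jaw": 0.005}

```text
clock: 49.4
tcp_pos: [652.3, 12.4, 248.7]
tool_rot: [-0.0, 0.707, 0.707, -0.0]
force: [0.1, 0.5, -4.5]
gripper_width: 11.6
grasp_force: 50.0
```

```bash
python3 - <<'E'
from h import *
s=robot.read_state(); print(np.round(s['tcp_pos'],1),R(s['tool_rot']).round(3).tolist(),np.round(s['joint_pos'],2))
im,d=snap('scene'); cv2.imwrite('pics/sc6.png',cv2.resize(im[130:290,250:490],None,fx=2.5,fy=2.5))
print(rim('scene',d,(484,12),85,100),[ (np.round(x['at']),x['score']) for x in tip_of('scene','tray_lip')[:2]])
E
```

```text
[652.3  12.4 248.7] [[-0.0, 1.0, -0.0], [1.0, 0.0, 0.0], [0.0, -0.0, -1.0]] [-0.04  0.51  1.13  0.    1.5  -0.04]
(array([483.2,  12. ]), 179, 1.55) [(array([434.,  10., 218.]), 0.8), (array([651.,  11., 264.]), 0.65)]
```

View pics/sc6.png

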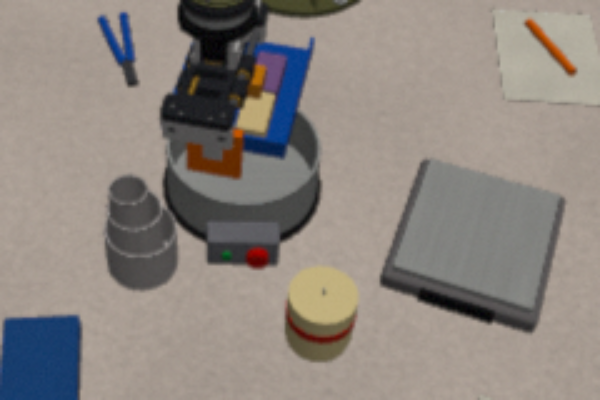

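Emit:
send_rows:
  increments:
    - {"tx": 0,"ty": 0.01,"tz": 0.008,"ax": -3,"ay": 0,"az": 0,"jaw": 0.005}
    - {"tx": 0,"ty": 0.026,"tz": 0.017,"ax": -8,"ay": 0,"az": 0,"jaw": 0.005}
    - {"tx": 0,"ty": 0.042,"tz": 0.028,"ax": -13,"ay": 0,"az": 0,"jaw": 0.005}
    - {"tx": 0,"ty": 0.056,"tz": 0.036,"ax": -17,"ay": 0,"az": 0,"jaw": 0.005}
    - {"tx": 0,"ty": 0.065,"tz": 0.042,"ax": -20,"ay": 0,"az": 0,"jaw": 0.005}

```text
clock: 50.12
tcp_pos: [717.5, 12.8, 206.4]
tool_rot: [0.123, 0.696, 0.697, 0.123]
force: [0.6, -0.9, -3.7]
gripper_width: 11.8
grasp_force: 50.0
```

Emit:
send_rows:
  increments:
    - {"tx": 0,"ty": 0,"tz": 0,"ax": 0,"ay": 0,"az": 0,"jaw": 0.005}

```text
clock: 50.25
tcp_pos: [716.8, 12.7, 206.1]
tool_rot: [0.122, 0.696, 0.697, 0.122]
force: [-0.1, -0.6, -4.2]
gripper_width: 11.8
grasp_force: 50.0
```

```bash
python3 - <<'E'
from h import *
s=robot.read_state(); print(np.round(s['tcp_pos'],1),R(s['tool_rot']).round(3).tolist(),np.round(s['joint_pos'],2))
im,d=snap('side'); cv2.imwrite('pics/sd7.png',cv2.resize(im[110:270,180:420],None,fx=2.5,fy=2.5))
for n in ('side','scene'):
    if n=='scene': snap(n)
    print([ (np.round(x['at']),round(x['score'],2)) for x in tip_of(n,'tray_lip')[:2]])
E
```

```text
[716.8  12.7 206.1] [[-0.001, 0.94, 0.34], [1.0, 0.001, 0.001], [0.0, 0.34, -0.94]] [-0.04  0.48  1.31  0.02  1.01 -0.05]
[(array([524.,  14., 106.]), 0.84)]
[]
```

View pics/sd7.png

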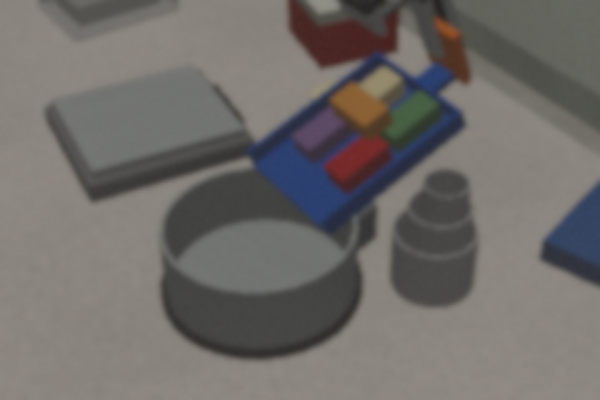

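The lip is at about (522,13,106), inside the pot's near rim, and the bars are still in place. I'll tip further.

Emit:
send_rows:
  increments:
    - {"tx": 0,"ty": -0.004,"tz": -0.019,"ax": -5,"ay": 0,"az": 0,"jaw": 0.005}
    - {"tx": 0,"ty": -0.009,"tz": -0.037,"ax": -10,"ay": 0,"az": 0,"jaw": 0.005}
    - {"tx": 0,"ty": -0.014,"tz": -0.052,"ax": -14,"ay": 0,"az": 0,"jaw": 0.005}
    - {"tx": 0,"ty": -0.02,"tz": -0.066,"ax": -18,"ay": 0,"az": 0,"jaw": 0.005}
    - {"tx": 0,"ty": -0.027,"tz": -0.08,"ax": -22,"ay": 0,"az": 0,"jaw": 0.005}

```text
clock: 51.08
tcp_pos: [664.3, 12.1, 273.9]
tool_rot: [0.254, 0.66, 0.66, 0.254]
force: [1.1, 0.1, -3.4]
gripper_width: 11.7
grasp_force: 50.0
```

Emit:
send_rows:
  increments:
    - {"tx": 0,"ty": -0.001,"tz": -0.008,"ax": -2,"ay": 0,"az": 0,"jaw": 0.005}
    - {"tx": 0,"ty": -0.003,"tz": -0.016,"ax": -4,"ay": 0,"az": 0,"jaw": 0.005}
    - {"tx": 0,"ty": -0.006,"tz": -0.03,"ax": -8,"ay": 0,"az": 0,"jaw": 0.005}
    - {"tx": 0,"ty": -0.006,"tz": -0.03,"ax": -8,"ay": 0,"az": 0,"jaw": 0.005}
    - {"tx": 0,"ty": -0.006,"tz": -0.03,"ax": -8,"ay": 0,"az": 0,"jaw": 0.005}

```text
clock: 51.7
tcp_pos: [640.5, 12.1, 291.8]
tool_rot: [0.299, 0.641, 0.641, 0.299]
force: [-0.8, -0.4, -0.9]
gripper_width: 11.7
grasp_force: 50.0
```

```bash
python3 - <<'E'
from h import *
s=robot.read_state(); print(np.round(s['tcp_pos'],1),R(s['tool_rot']).round(3).tolist(),np.round(s['joint_pos'],2))
a,d=snap('side'); b,d=snap('scene'); f=lambda q:cv2.resize(q,(400,300))
cv2.imwrite('pics/sd8.png',np.hstack([f(a[90:270,180:420]),f(b[90:270,240:480])]))
E
```

```text
[640.5  12.1 291.8] [[-0.001, 0.643, 0.766], [1.0, 0.0, 0.0], [-0.0, 0.766, -0.643]] [-0.06  0.05  1.84  0.12  0.38 -0.15]
```

View pics/sd8.png

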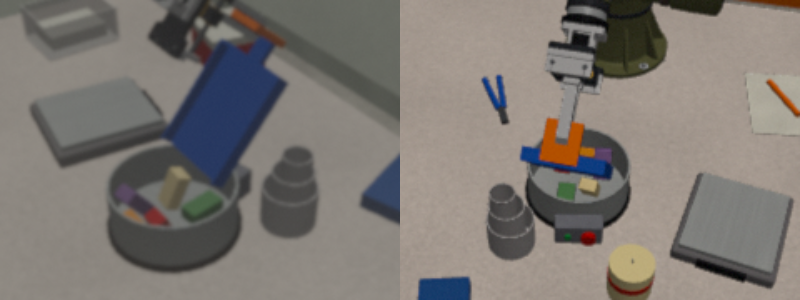

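All five bars are in the pot (left crop ~170,200) and the tray is empty. I'll level it, measure the bare scale platform, and return.

Emit:
send_rows:
  increments:
    - {"tx": 0,"ty": 0.023,"tz": -0.019,"ax": 6,"ay": 0,"az": 0,"jaw": 0.005}
    - {"tx": 0,"ty": 0.026,"tz": -0.016,"ax": 16,"ay": 0,"az": 0,"jaw": 0.005}
    - {"tx": 0,"ty": 0.028,"tz": -0.01,"ax": 26,"ay": 0,"az": 0,"jaw": 0.005}
    - {"tx": 0,"ty": 0.028,"tz": 0,"ax": 36,"ay": 0,"az": 0,"jaw": 0.005}
    - {"tx": 0,"ty": 0.028,"tz": 0.002,"ax": 45,"ay": 0,"az": 0,"jaw": 0.005}

```text
clock: 52.42
tcp_pos: [660.2, 12.0, 311.2]
tool_rot: [0.029, 0.706, 0.707, 0.029]
force: [-0.6, -0.3, -1.6]
gripper_width: 11.5
grasp_force: 50.0
```

Emit:
send_rows:
  increments:
    - {"tx": 0,"ty": 0,"tz": 0,"ax": 3,"ay": 0,"az": 0,"jaw": 0.005}
    - {"tx": 0,"ty": 0,"tz": 0,"ax": 5,"ay": 0,"az": 0,"jaw": 0.005}
    - {"tx": 0,"ty": 0,"tz": 0,"ax": 5,"ay": 0,"az": 0,"jaw": 0.005}

```text
clock: 52.8
tcp_pos: [660.3, 12.0, 310.5]
tool_rot: [-0.0, 0.707, 0.707, -0.0]
force: [-0.4, -0.4, -2.3]
gripper_width: 11.7
grasp_force: 50.0
```

```bash
python3 - <<'E'
from h import *
s=robot.read_state(); t=s['tcp_pos']; print(np.round(t,1),R(s['tool_rot']).round(3).tolist())
for n in ('side','scene'):
    im,d=snap(n); P=cloud(n,d)
    m=((d>0)&(abs(P[...,2]-40)<6)&(np.hypot(P[...,0]-510,P[...,1]-322)<150)).astype(np.uint8)
    m=cv2.morphologyEx(m,cv2.MORPH_OPEN,np.ones((5,5))); k,l,st,c=cv2.connectedComponentsWithStats(m); j=1+st[1:,4].argmax()
    q=P[l==j]; print(n,cv2.minAreaRect(q[:,:2].astype(np.float32)),np.median(q[:,2]))
    snap_l=[(np.round(x['at']),round(x['score'],2)) for x in tip_of(n,'scale')[:1]]; print(snap_l,[(np.round(x['at']),round(x['score'],2)) for x in tip_of(n,'tray_lip')[:1]])
plan((t[0],t[1],t[2],90),[(635.3,290.3,175,75),(635.3,290.3,76,75)])
E
```

```text
[660.3  12.  310.5] [[-0.0, 1.0, -0.001], [1.0, 0.0, -0.0], [-0.0, -0.001, -1.0]]
side ((511.3543701171875, 316.37677001953125), (177.53013610839844, 189.3809356689453), 82.0438232421875) 41.73697758623176
[(array([512., 321.,  -1.]), 0.68)] []
scene ((511.01495361328125, 320.8519287109375), (170.41444396972656, 194.63487243652344), 82.33323669433594) 40.640879258688706
[(array([510., 320.,  -3.]), 0.84)] [(array([441.,   8., 280.]), 0.97)]
[635.3 290.3 175.   75. ] tx 278 ty -25 tz 135 az 15   rows>=5
[635.3 290.3  76.   75. ] tx 0 ty 0 tz 99 az -0   rows>=2
```

Emit:
send_rows:
  increments:
    - {"tx": 0.04,"ty": -0.003,"tz": 0.02,"ax": 0,"ay": 0,"az": 0,"jaw": 0.005}
    - {"tx": 0.09,"ty": -0.008,"tz": 0.04,"ax": 0,"ay": 0,"az": 0,"jaw": 0.005}
    - {"tx": 0.145,"ty": -0.013,"tz": 0.06,"ax": 0,"ay": 0,"az": 0,"jaw": 0.005}
    - {"tx": 0.2,"ty": -0.018,"tz": 0.08,"ax": 0,"ay": 0,"az": 0,"jaw": 0.005}
    - {"tx": 0.24,"ty": -0.022,"tz": 0.1,"ax": 0,"ay": 0,"az": 0,"jaw": 0.005}

```text
clock: 53.72
tcp_pos: [637.0, 254.3, 211.0]
tool_rot: [0.0, 0.707, 0.708, 0.0]
force: [-0.0, -0.1, -2.3]
gripper_width: 11.7
grasp_force: 50.0
```

Emit:
send_rows:
  increments:
    - {"tx": 0.025,"ty": -0.002,"tz": 0.015,"ax": 0,"ay": 0,"az": 4,"jaw": 0.005}
    - {"tx": 0.036,"ty": -0.003,"tz": 0.03,"ax": 0,"ay": 0,"az": 9,"jaw": 0.005}
    - {"tx": 0.038,"ty": -0.003,"tz": 0.035,"ax": 0,"ay": 0,"az": 13,"jaw": 0.005}
    - {"tx": 0.038,"ty": -0.003,"tz": 0.035,"ax": 0,"ay": 0,"az": 15,"jaw": 0.005}
    - {"tx": 0.038,"ty": -0.003,"tz": 0.035,"ax": 0,"ay": 0,"az": 15,"jaw": 0.005}

```text
clock: 54.35
tcp_pos: [634.7, 289.9, 177.0]
tool_rot: [0.0, 0.793, 0.609, 0.0]
force: [-0.1, 0.2, -2.0]
gripper_width: 11.7
grasp_force: 50.0
```

Emit:
send_rows:
  increments:
    - {"tx": 0,"ty": 0,"tz": 0.03,"ax": 0,"ay": 0,"az": 0,"jaw": 0.005}
    - {"tx": 0,"ty": 0,"tz": 0.06,"ax": 0,"ay": 0,"az": 0,"jaw": 0.005}
    - {"tx": 0,"ty": 0,"tz": 0.08,"ax": 0,"ay": 0,"az": 0,"jaw": 0.005}
    - {"tx": 0,"ty": 0,"tz": 0.09,"ax": 0,"ay": 0,"az": 0,"jaw": 0.005}
    - {"tx": 0,"ty": 0,"tz": 0.095,"ax": 0,"ay": 0,"az": 0,"jaw": 0.005}

```text
clock: 54.98
tcp_pos: [634.9, 290.1, 81.6]
tool_rot: [0.0, 0.793, 0.609, 0.0]
force: [-0.3, 0.9, -1.3]
gripper_width: 11.8
grasp_force: 50.0
```

Emit:
send_rows:
  increments:
    - {"tx": 0,"ty": 0,"tz": 0.002,"ax": 0,"ay": 0,"az": 0,"jaw": 0.005}
    - {"tx": 0,"ty": 0,"tz": 0.004,"ax": 0,"ay": 0,"az": 0,"jaw": 0.005}
    - {"tx": 0,"ty": 0,"tz": 0.005,"ax": 0,"ay": 0,"az": 0,"jaw": 0.005}
    - {"tx": 0,"ty": 0,"tz": 0.006,"ax": 0,"ay": 0,"az": 0,"jaw": 0.005}
    - {"tx": 0,"ty": 0,"tz": 0.006,"ax": 0,"ay": 0,"az": 0,"jaw": 0.005}

```text
clock: 55.6
tcp_pos: [634.5, 290.1, 75.3]
tool_rot: [-0.0, 0.793, 0.609, -0.0]
force: [0.9, 0.9, -2.1]
gripper_width: 11.7
grasp_force: 50.0
```

Emit:
send_rows:
  increments:
    - {"tx": 0,"ty": 0,"tz": 0.0005,"ax": 0,"ay": 0,"az": 0,"jaw": 0.005}
    - {"tx": 0,"ty": 0,"tz": 0.001,"ax": 0,"ay": 0,"az": 0,"jaw": 0.005}
    - {"tx": 0,"ty": 0,"tz": 0.001,"ax": 0,"ay": 0,"az": 0,"jaw": 0.005}

```text
clock: 55.98
tcp_pos: [634.6, 290.1, 74.4]
tool_rot: [0.0, 0.793, 0.609, 0.0]
force: [0.1, 0.7, -0.2]
gripper_width: 11.5
grasp_force: 50.0
```

Contact: the weight has come off the wrist. I'll release slowly, straight up, then go to a clear spot.

Emit:
send_rows:
  increments:
    - {"tx": 0,"ty": 0,"tz": 0,"ax": 0,"ay": 0,"az": 0,"jaw": 0.02}
    - {"tx": 0,"ty": 0,"tz": 0,"ax": 0,"ay": 0,"az": 0,"jaw": 0.04}
    - {"tx": 0,"ty": 0,"tz": 0,"ax": 0,"ay": 0,"az": 0,"jaw": 0.04}
    - {"tx": 0,"ty": 0,"tz": 0,"ax": 0,"ay": 0,"az": 0,"jaw": 0.04}
    - {"tx": 0,"ty": 0,"tz": 0,"ax": 0,"ay": 0,"az": 0,"jaw": 0.04}

```text
clock: 56.6
tcp_pos: [634.5, 290.1, 74.4]
tool_rot: [-0.0, 0.793, 0.609, -0.0]
force: [0.3, 0.2, 0.6]
gripper_width: 40.1
grasp_force: 0.0
```

Emit:
send_rows:
  increments:
    - {"tx": 0,"ty": 0,"tz": -0.02,"ax": 0,"ay": 0,"az": 0,"jaw": 0.04}
    - {"tx": 0,"ty": 0,"tz": -0.06,"ax": 0,"ay": 0,"az": 0,"jaw": 0.04}
    - {"tx": 0,"ty": 0,"tz": -0.12,"ax": 0,"ay": 0,"az": 0,"jaw": 0.04}
    - {"tx": 0,"ty": 0,"tz": -0.18,"ax": 0,"ay": 0,"az": 0,"jaw": 0.04}
    - {"tx": 0,"ty": 0,"tz": -0.22,"ax": 0,"ay": 0,"az": 0,"jaw": 0.04}

```text
clock: 57.22
tcp_pos: [634.4, 290.1, 299.7]
tool_rot: [0.001, 0.793, 0.609, 0.002]
force: [0.0, 0.7, 0.5]
gripper_width: 39.8
grasp_force: 0.0
```

Emit:
send_rows:
  increments:
    - {"tx": -0.04,"ty": -0.04,"tz": 0,"ax": 0,"ay": 0,"az": 0,"jaw": 0.04}
    - {"tx": -0.08,"ty": -0.08,"tz": 0,"ax": 0,"ay": 0,"az": 0,"jaw": 0.04}
    - {"tx": -0.12,"ty": -0.12,"tz": 0,"ax": 0,"ay": 0,"az": 0,"jaw": 0.04}
    - {"tx": -0.14,"ty": -0.14,"tz": 0,"ax": 0,"ay": 0,"az": 0,"jaw": 0.04}
    - {"tx": -0.14,"ty": -0.14,"tz": 0,"ax": 0,"ay": 0,"az": 0,"jaw": 0.04}

```text
clock: 57.85
tcp_pos: [462.3, 190.5, 296.7]
tool_rot: [0.001, 0.793, 0.609, 0.002]
force: [-0.1, -0.6, 0.8]
gripper_width: 39.5
grasp_force: 0.0
```

```bash
python3 - <<'E'
from h import *
s=robot.read_state(); print(np.round(s['tcp_pos'],1),s['force'])
ims=[]
for n in ('side','scene'):
    im,d=snap(n); P=cloud(n,d); i=im.astype(int)
    ims.append(cv2.resize(im[80:300,190:510] if n=='side' else im[130:290,200:490],(400,300)))
    for c,H,r in (((635,-83),70,45),((636,-88),104,34),((635,-95),138,24)):
        e=rim(n,d,c,H,r); rr=np.hypot(P[...,0]-c[0],P[...,1]-c[1]); q=P[(d>0)&(abs(P[...,2]-H)<5)&(abs(rr-r)<5)]
        A=np.c_[q[:,:2]-c,np.ones(len(q))]; print(n,H,*e,np.linalg.lstsq(A,q[:,2],rcond=None)[0].round(3))
    b=(d>0)&(i[...,0]>i[...,2]+50)&(np.hypot(P[...,0]-509,P[...,1]-323)<115)&(abs(P[...,2]-44)<7); q=P[b]
    A=np.c_[q[:,0]-509,q[:,1]-323,np.ones(len(q))]; print('tray',cv2.minAreaRect(q[:,:2].astype(np.float32)),np.linalg.lstsq(A,q[:,2],rcond=None)[0].round(3))
    for k in ('mug','candle','ribbon'): print(k,[(np.round(x['at']).tolist(),round(x['score'],2)) for x in tip_of(n,k)[:1]])
cv2.imwrite('pics/fin.png',np.hstack(ims))
E
```

```text
[462.3 190.5 296.7] [-0.13907121 -0.64196197  0.76519233]
side 70 [638.  -83.6] 167 1.99 [2.0000e-02 9.0000e-03 7.0326e+01]
side 104 [635.9 -90. ] 134 1.47 [8.00000e-03 5.00000e-03 1.03914e+02]
side 138 [635.3 -96.9] 98 1.03 [-4.00000e-03  0.00000e+00  1.36933e+02]
tray ((511.4403991699219, 337.5837097167969), (105.65846252441406, 173.81591796875), 75.82218170166016) [-1.0000e-03 -5.0000e-03  4.6049e+01]
mug [([612.0, -458.0, -4.0], 0.93)]
candle [([427.0, 348.0, 45.0], 0.53)]
ribbon [([471.0, -476.0, -2.0], 0.66)]
scene 70 [634.9 -82.3] 112 2.32 [0.0000e+00 1.5000e-02 6.8669e+01]
scene 104 [635.  -87.6] 106 2.4 [-6.00000e-03  3.00000e-03  1.03279e+02]
scene 138 [635.4 -94. ] 59 1.14 [ 8.00000e-03 -2.00000e-03  1.36823e+02]
tray ((506.9158630371094, 320.571044921875), (139.379638671875, 183.13072204589844), 75.0190200805664) [2.0000e-03 1.0000e-03 4.4757e+01]
mug [([611.0, -459.0, 2.0], 0.75)]
candle [([690.0, 152.0, 1.0], 0.92)]
ribbon [([472.0, -476.0, -2.0], 0.79)]
```

View pics/fin.png

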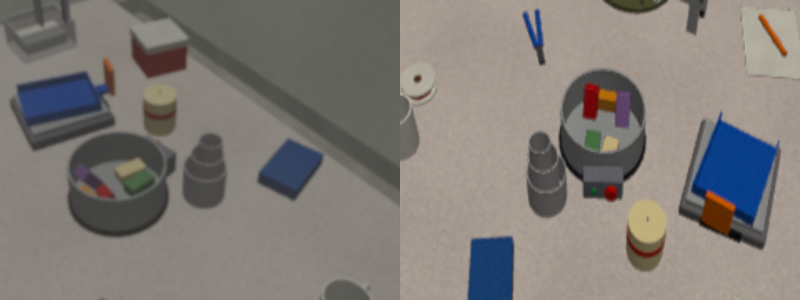

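All five bars are in the pot, the tray is level on the scale, the moulds are nested upright, and the bystanders haven't moved. Handing in.

```bash
python3 -c "
from workcell import robot
print(robot.close_job())"
```

```text
the job is handed in; nothing more can be done
None
```

I handed the job in after about 58 s of robot time; no verdict came back, but the last pictures showed all five bars tipped into the pot, the empty tray level on the scale, the moulds nested upright, and the mug, candle and reel where they were.

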